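# Turn the swivel hook over the drip tray and hang the beech hoop to dry

## Robot

A 6-joint arm with a two-finger parallel gripper is mounted at the origin on a cart in front of the work surface, level with it; the furniture and walls round the work are solid. World frame = base frame: x ahead of the robot, y to its left, z up, the work surface at z = 0. Lengths are in mm, angles in rad, forces in N, time in s.
With the tool pointing down it reaches from about 350 to 975 mm from the base axis. Payload 7.1 kg.
Tool frame: the origin (TCP) lies at the very end of the fingers, on their centre line; the grasp point (between the pads) lies 19 mm behind it (ctrl.grip_point_offset is the distance from the TCP to the grasp point, in mm); x points along the fingers, y is the direction in which the jaws open and shut, and the axes are right-handed (so a half turn about x gives the same grasp; the last joint's range is limited). The gripper opens to 88 mm and grips with 3 to 60 N. Pads are 20 mm wide; open, the fingers measure 115 mm over their backs; the gripper's body (75 mm by 178 mm) begins 61 mm behind the grasp point.
Start: joints at [-1.141, 0.423, 1.63, -0, 1.089, -0.019], TCP at [271.192, -563.08, 182.775] pointing down, gripper open.
Joint ranges: [-3, 3], [-0.9, 2.11], [0.09, 2.58], [-1.31, 4.45], [0.11, 2.69], [-2.54, 2.54]. Speed limits (rad/s): [2.39, 2.39, 3.01, 3.14, 3.14, 3.14].

## Interface

Orientations are given as a rotation vector (axis times angle).
In Python, from workcell import ctrl, vision, workorder gives the robot as it stands.
- The arm moves only by the shell command python3 -m crank 'ROWS'. ROWS is JSON, a list of rows, each a list of 3 entries, a list of its own where there are three numbers: the shift along the tool's x, y, z in m, then the turn, a rotation vector about the tool's x, y, z in rad, then the finger opening in m, from 0 to 0.0878. In form: [[[dx, dy, dz], [wx, wy, wz], jaw], ...]. A call has exactly 8 rows; each row shifts and turns the commanded pose from where the row before left it, along the tool's axes as they then stand; what a row does not reach is not made up. A row lasts 1/12 s, in which the tool goes at most 41.7 mm and 7.16 degrees, less where a joint would pass 70% of its speed; a pose out of reach is approached as far as the arm can. A call with a gripper value outside its range is refused whole. The fingers move at their own pace and stop on an object; the grip force is fixed at half the most. Time passes only in rows, so rows that do not move let the fingers close, or fill a call up. It gives the time, the measured TCP pose, the force and the opening at its end, in the units of the state.
- ctrl.get_obs(): the state, without advancing time (a new reading comes with each control period).
- vision.get_image(name): name is "scene" or "top" or "wrist"; returns a dict with "img" (384x512x3 uint8, blue, green, red), "mtx" (3x3 intrinsics, pixels), "rvec" (rotation vector, rad) and "tvec" (3), from world to camera coordinates, as OpenCV has them; the wrist camera has in their place "hand_eye" (4x4, takes a point from camera to tool coordinates, whose origin is the TCP and whose axes are the tool frame's). Camera axes: x right, y down, z forward; pixel columns grow to the right and rows downward; lengths in mm; the calibration is good to about 2 mm. The wrist camera is an equidistant fisheye: a pixel r from the principal point sees the ray r / f radians off the axis. A picture is of the moment at which its call begins: read the wrist's pose just before it. There is no depth.
- workorder.close_job(): hands the job in, once; it reports no verdict.
The state is a dict: "t": time; "qpos": joint angles; "qvel": joint speeds; "joint_torque": joint torques, N m; "ee_pos": TCP position; "orientation": TCP orientation; "ft_force": force on the tool from outside, world axes, zero at the start; "moment": the same for the moment, N m; "width": finger opening in mm.
Only numpy, scipy, OpenCV 4.12 (cv2) and the standard library are available. Lean on these libraries where they do the work, as an engineer would, in place of code of your own. Each camera call takes 0.05 s, during which the arm holds its last target.

## Task

First turn the swivel hook of the drying stand so that its arm points out straight over the middle of the drip tray. Then take the beech hoop with the brass screw out of the wooden rack and hang it on the hook, so that it hangs free over the tray. Leave the blue plastic hoop standing in the rack.

Things in the scene. Friction and masses are not known exactly. Their poses are not given: they have to be found in the camera images.
- stand: Drying stand, fixed to the table: grey base plate, a steel post 14 mm thick and, on one side of the post, an aluminium drip tray (85 x 170 mm, rim 22 mm above the table) centred 68 mm from the post. Origin: on the post's axis at table height. Local -x points from the post to the middle of the tray, z is up.
- hook (a joint): Angle (rad) of the swivel hook about the upright post. 0: the arm points along the stand's local -x, over the middle of the tray; positive: turned clockwise seen from above. It turns freely to 1.9 either way, with light friction (about 0.05 N m), and stays where it is left.
- hook_mid (a point): Point on the axis of the hook's arm, 58 mm from the post's axis, a good place to hang the hoop or to hold the arm. The arm is a level round steel bar 8 mm thick, its axis 155 mm above the table, that runs out from the 24 mm thick brass head (its top 7 mm over the bar's axis) on the post; the outer end, 101 mm from the post's axis, is turned up and rises to 14 mm above the bar's axis. Local -x points outward along the arm, z is up.
- hoop_screw (a point): Centre of the brass tightening screw block (12 x 12 x 9 mm) on top of the beech hoop, which stands upright in the rack. The block's top is 6 mm above this point, and the inside of the hoop's rim, where it rests on a hook, about 17 mm below it. Local z: the hoop's axis, level, along which the screw block is 9 mm and the rim 10 mm thick (take it across this thickness); local -x points up. The hoop weighs about 50 g.
- hoop_centre (a point): Centre of the beech hoop's ring (136 mm outside, 112 mm inside diameter, rim 10 mm thick); same axes as its screw point, which lies 74 mm above it.
- blue_hoop_centre (a point): Centre of the blue plastic hoop's ring (135 mm outside, 115 mm inside diameter, 10 mm thick), upright in the rack's other place, parallel to the beech hoop and 100 mm from it. A bystander.
Mind the look-alikes: they are no part of the job. There is more than one size of the part that bears hoop_screw; the job needs the larger.

How it is judged:
By the outcome, as a careful person would: the job done as asked, in the order asked, and still so for the second after the job is handed in, with the robot touching nothing.
It also fails if it takes over 56 s, if anything falls off the work surface, if the arm or the gripper's body presses on something with over 40 N, if the wrist force passes 120 N, or if a joint passes its speed limit or range.

## Working session

There is one attempt and no reset: what is moved stays moved. The work goes in short steps, Python scripts to look and compute and a shell command to move; the robot and the scene stay as the last step left them, time stands still between calls to the robot, and variables do not carry over. Pictures are saved under pics/ and viewed, and the job is handed in when it is done.

```bash
mkdir -p pics; ls
python3 - <<'E'
from workcell import ctrl, vision
import cv2
print(ctrl.get_obs(), ctrl.grip_point_offset)
for n in ("scene","top","wrist"):
    d=vision.get_image(n); cv2.imwrite(f"pics/{n}0.png",d["img"])
    print(n,{k:v for k,v in d.items() if k!="img"})
E
```

```text
pics
{'t': 0.0, 'qpos': array([-1.14099458e+00,  4.23843055e-01,  1.63064479e+00, -8.11153701e-07,
        1.08860123e+00, -1.89827606e-02]), 'qvel': array([6.39515429e-04, 4.64741807e-05, 5.51234577e-04, 5.28798042e-04,
       1.81008148e-03, 1.29525487e-03]), 'joint_torque': array([ 1.43465659e-03, -5.44621181e+01, -2.73663211e+01,  6.45090756e-02,
        2.28318939e-02, -1.22860652e-04]), 'ee_pos': array([ 270.95488133, -562.55494037,  182.01812035]), 'orientation': array([ 1.97273411,  0.45180197, -1.97335324]), 'ft_force': array([-0.71012334, -1.45196875,  0.40578726]), 'moment': array([-0.05594972,  0.03855163,  0.00420558]), 'width': 87.99293417414103} 18.700000000000003
scene {'mtx': array([[410.98623211,   0.        , 253.42847488],
       [  0.        , 410.98623211, 189.7910655 ],
       [  0.        ,   0.        ,   1.        ]]), 'rvec': array([ 0.83468659, -2.43699187,  1.23116137]), 'tvec': array([324.22917057, 327.27498205, 598.70774214])}
top {'mtx': array([[406.97781356,   0.        , 260.0781997 ],
       [  0.        , 406.97781356, 186.42278104],
       [  0.        ,   0.        ,   1.        ]]), 'rvec': array([ 2.1278547 , -2.16250357,  0.09277089]), 'tvec': array([-101.90209151,  518.783573  ,  905.25557222])}
wrist {'mtx': array([[297.31863964,   0.        , 253.22862529],
       [  0.        , 297.31863964, 189.53457649],
       [  0.        ,   0.        ,   1.        ]]), 'hand_eye': array([[-5.33711070e-04, -2.89972862e-01,  9.57034719e-01,
        -2.02484343e+02],
       [ 9.99999332e-01,  8.26530056e-04,  8.08102344e-04,
        -8.03272625e-01],
       [-1.02534571e-03,  9.57034511e-01,  2.89972228e-01,
        -7.95807758e+01],
       [ 0.00000000e+00,  0.00000000e+00,  0.00000000e+00,
         1.00000000e+00]])}
```

View pics/scene0.png

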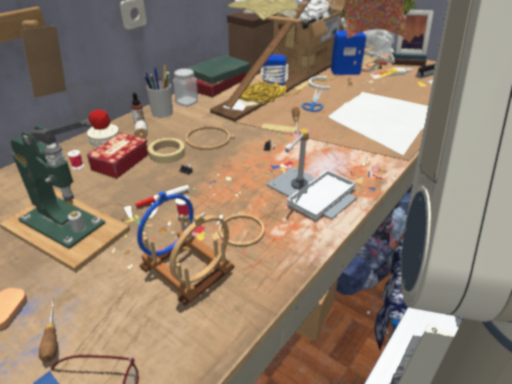

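View pics/top0.png

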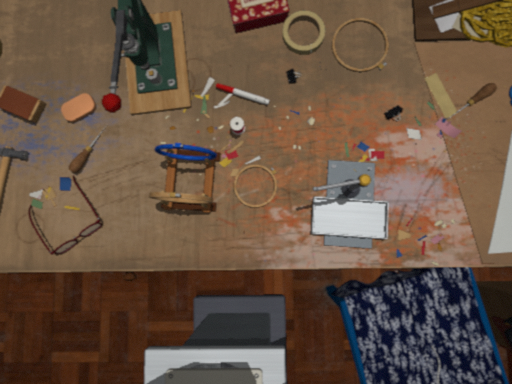

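View pics/wrist0.png

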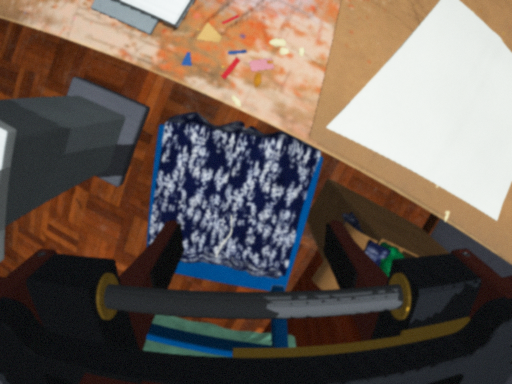

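```bash
cat > h.py <<'E'
from workcell import ctrl, vision
import cv2, numpy as np
from scipy.spatial.transform import Rotation as R
def cam(n):
    d=vision.get_image(n); return d
def proj(d,P):
    return cv2.projectPoints(np.array(P,float).reshape(-1,3),d['rvec'],d['tvec'],d['mtx'],None)[0].reshape(-1,2)
def ray(d,uv):
    Rm=cv2.Rodrigues(d['rvec'])[0]; C=-Rm.T@d['tvec']
    v=Rm.T@np.linalg.inv(d['mtx'])@np.array([uv[0],uv[1],1.]); return C,v/np.linalg.norm(v)
def atz(d,uv,z):
    C,v=ray(d,uv); return C+v*(z-C[2])/v[2]
def wray(d,uv,o):
    T=d['hand_eye'];K=d['mtx'];p=np.array([(uv[0]-K[0,2])/K[0,0],(uv[1]-K[1,2])/K[1,1]]);r=np.linalg.norm(p)
    c=np.array([*(np.sin(r)*p/r),np.cos(r)]); Rt=R.from_rotvec(o['orientation']).as_matrix()
    return Rt@T[:3,3]+o['ee_pos'], Rt@T[:3,:3]@c
def wz(d,uv,o,z):
    C,v=wray(d,uv,o); return C+v*(z-C[2])/v[2]
def wproj(d,P,o):
    T=d['hand_eye'];K=d['mtx'];Rt=R.from_rotvec(o['orientation']).as_matrix()
    out=[]
    for p in np.array(P,float).reshape(-1,3):
        c=T[:3,:3].T@(Rt.T@(p-o['ee_pos'])-T[:3,3]); th=np.arctan2(np.hypot(c[0],c[1]),c[2]); k=th/np.hypot(c[0],c[1])
        out.append([K[0,2]+K[0,0]*c[0]*k,K[1,2]+K[1,1]*c[1]*k])
    return np.array(out)
def tri(rs):
    A=np.zeros((3,3));b=np.zeros(3)
    for C,v in rs:
        M=np.eye(3)-np.outer(v,v);A+=M;b+=M@C
    p=np.linalg.solve(A,b); return p,[np.linalg.norm((np.eye(3)-np.outer(v,v))@(p-C)) for C,v in rs]
def crop(img,x0,y0,x1,y1,s,name):
    c=cv2.resize(img[y0:y1,x0:x1],None,fx=s,fy=s,interpolation=cv2.INTER_CUBIC)
    for x in range((x0+9)//10*10,x1,10):
        cv2.putText(c,str(x),(int((x-x0+.5)*s)-8,8),0,.3,(0,255,255),1); cv2.line(c,(int((x-x0+.5)*s),10),(int((x-x0+.5)*s),14),(0,255,255),1)
    for y in range((y0+9)//10*10,y1,10):
        cv2.putText(c,str(y),(0,int((y-y0+.5)*s)+3),0,.3,(0,255,255),1); cv2.line(c,(20,int((y-y0+.5)*s)),(24,int((y-y0+.5)*s)),(0,255,255),1)
    cv2.imwrite("pics/"+name,c)
E
python3 - <<'E'
from h import *
s=cam("scene");t=cam("top")
crop(s['img'],125,180,275,305,5,"s1.png");crop(s['img'],255,100,365,225,5,"s2.png")
crop(t['img'],140,130,290,225,5,"t1.png");crop(t['img'],285,140,400,255,5,"t2.png")
for uv in [(260,186),(360,186),(260,86)]: print(atz(t,uv,0))
E
```

```text
[ 521.53932568 -109.19167391    0.        ]
[ 517.27581485 -344.14013018    0.        ]
[ 767.14238162 -112.67534971    0.        ]
```

View pics/s1.png

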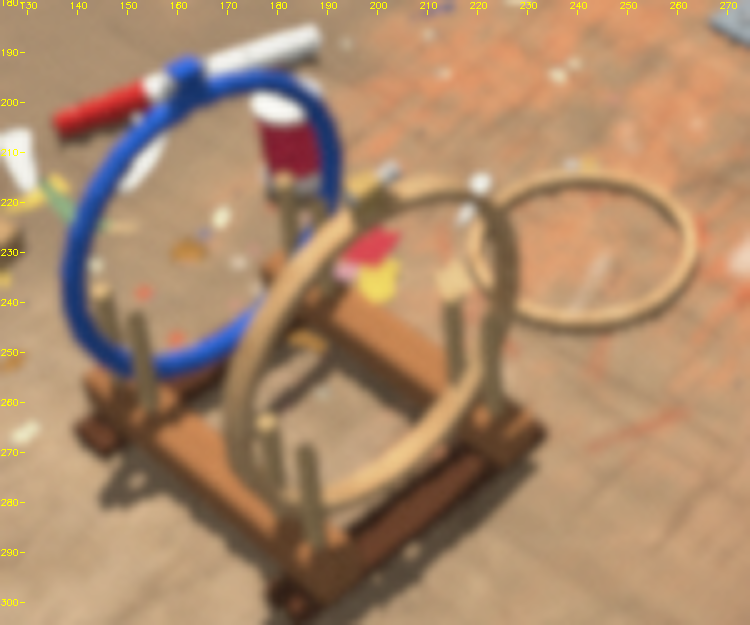

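View pics/s2.png

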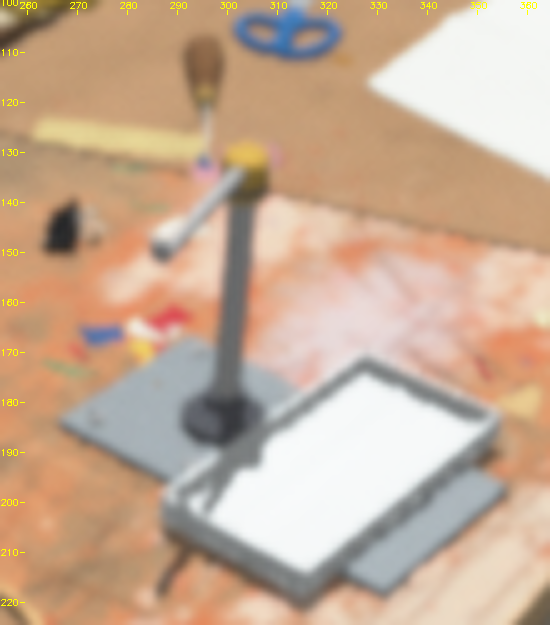

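View pics/t1.png

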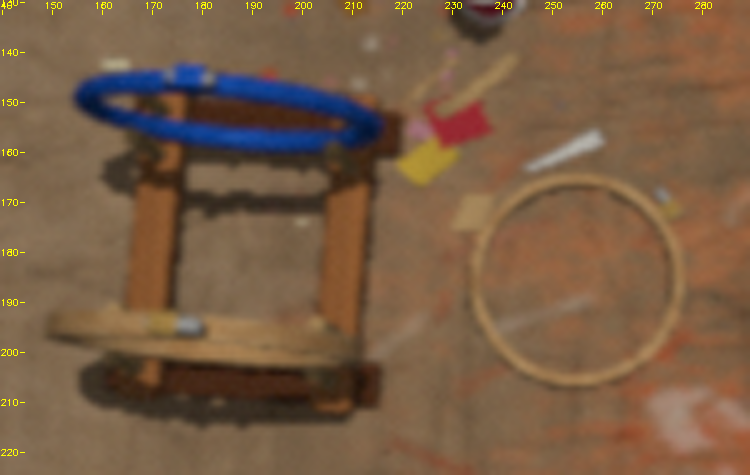

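View pics/t2.png

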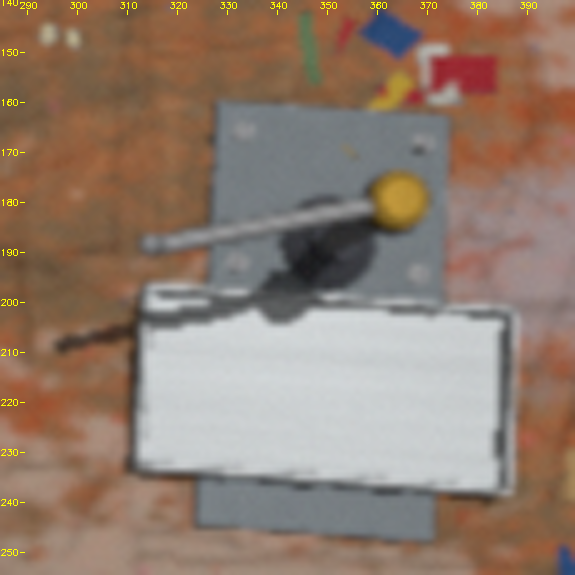

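Run:
```python
from h import *
np.set_printoptions(precision=1,suppress=True)
s=cam("scene");t=cam("top")
print("head",atz(t,(364,179.5),162),atz(s,(303.5,131),162),tri([ray(t,(364,179.5)),ray(s,(303.5,131))]))
print("tip",atz(t,(314,188),166),atz(s,(287,150),166))
q=[atz(t,p,22) for p in [(314,198),(388,202.5),(387,238),(311,234)]];print("tray",np.array(q),np.mean(q,0))
for a,b in((0,1),(3,2),(0,3),(1,2)): d=q[b]-q[a];print(np.linalg.norm(d),np.arctan2(d[1],d[0]))
q=[atz(s,p,22) for p in [(328,171),(354.5,182.5),(315,218),(288,200)]];print("trayS",np.array(q),np.mean(q,0))
print("base", atz(t,(327.5,160),3),atz(t,(374.5,163),3),atz(t,(323.5,245),3),atz(t,(371,248),3))
print("postfoot",atz(s,(299,183),3),)
# hoop
print("screw",tri([ray(t,(176,194.5)),ray(s,(199.5,220))]))
for z in(120,140,150):print(z,atz(t,(176,194.5),z),atz(s,(199.5,220),z))
print("ends",[atz(t,p,80) for p in[(149,196),(211,201)]])
```

```text
head [ 511.2 -317.7  162. ] [ 506.7 -314.   162. ] (array([ 510.7, -319. ,  158.6]), [np.float64(1.0227301919522145), np.float64(1.022730191952174)])
tip [ 495.7 -219.5  166. ] [ 485.6 -214.   166. ]
tray [[ 488.9 -233.5   22. ]
 [ 475.7 -401.1   22. ]
 [ 395.6 -394.8   22. ]
 [ 407.  -224.2   22. ]] [ 441.8 -313.4   22. ]
168.151703293269 -1.6491966465209307
170.92906682130388 -1.6375144840768303
82.45960535442048 3.0293973582932194
80.41574816658851 3.062937534762931
trayS [[ 470.7 -396.6   22. ]
 [ 392.9 -392.1   22. ]
 [ 400.4 -212.9   22. ]
 [ 484.3 -230.2   22. ]] [ 437.1 -308.    22. ]
base [ 580.2 -269.9    3. ] [ 570.8 -379.7    3. ] [ 381.4 -254.     3. ] [ 373.1 -362.4    3. ]
postfoot [ 514.4 -327.9    3. ]
screw (array([488.5,  54. , 150.6]), [np.float64(1.0753336965097946), np.float64(1.075333696509917)])
120 [492.5  62.1 120. ] [513.8  29.1 120. ]
140 [490.4  57.2 140. ] [496.6  45.1 140. ]
150 [489.4  54.8 150. ] [487.9  53.1 150. ]
ends [array([494.3, 131. ,  80. ]), array([481.1,  -4.9,  80. ])]
```

```bash
cat >> h.py <<'E'
np.set_printoptions(precision=3,suppress=True)
def st():
    o=ctrl.get_obs(); M=R.from_rotvec(o['orientation']).as_matrix()
    print("t",round(o['t'],2),"p",o['ee_pos'].round(1),"f",o['ft_force'].round(1),"w",round(o['width'],1),"q",o['qpos'].round(3)); print(M); return o
def goto(P,yaw):
    """tool down, tool y at world angle yaw: gives rows-shift in tool axes for total motion (shift in current axes; turn)"""
    o=ctrl.get_obs();M=R.from_rotvec(o['orientation']).as_matrix()
    y=np.array([np.cos(yaw),np.sin(yaw),0]);x=np.array([0,0,-1.]);T=np.c_[x,y,np.cross(x,y)]
    d=M.T@(np.array(P)-o['ee_pos']); w=R.from_matrix(M.T@T).as_rotvec()
    print("shift(m, cur axes)",d/1000,"turn",w,"deg",np.degrees(np.linalg.norm(w)))
E
python3 -c "
from h import *
st()
bar=1.728
for y in(bar+np.pi/2,bar-np.pi/2): goto([502,-260,230],y)"
```

```text
t 0.35 p [ 271.1 -563.   182.6] f [ 0.1 -0.2  1.1] w 87.8 q [-1.141  0.423  1.63   0.     1.089 -0.019]
[[-0.     0.434 -0.901]
 [ 0.    -0.901 -0.434]
 [-1.    -0.    -0.   ]]
shift(m, cur axes) [-0.047 -0.173 -0.339] turn [1.862 0.    0.   ] deg 106.70510098989436
shift(m, cur axes) [-0.047 -0.173 -0.339] turn [-1.279 -0.     0.   ] deg 73.29490235130704
```

```bash
python3 -m crank '[[[-0.012,-0.012,-0.02],[0,0,0],0.0878],[[-0.012,-0.018,-0.033],[0,0,0],0.0878],[[-0.01,-0.018,-0.034],[0,0,0],0.0878],[[-0.01,-0.018,-0.034],[0,0,0],0.0878],[[-0.01,-0.018,-0.034],[0,0,0],0.0878],[[-0.01,-0.018,-0.034],[0,0,0],0.0878],[[-0.01,-0.018,-0.034],[0,0,0],0.0878],[[-0.01,-0.018,-0.034],[0,0,0],0.0878]]'
python3 -m crank '[[[0,-0.007,-0.02],[0,0,0],0.03],[[0,-0.007,-0.02],[0,0,0],0.03],[[0,-0.007,-0.02],[0,0,0],0.03],[[0,0,0],[-0.12,0,0],0.03],[[0,0,0],[-0.12,0,0],0.03],[[0,0,0],[-0.12,0,0],0.03],[[0,0,0],[-0.12,0,0],0.03],[[0,0,0],[-0.12,0,0],0.03]]'
python3 -m crank '[[[0,0,0],[-0.12,0,0],0.03],[[0,0,0],[-0.12,0,0],0.03],[[0,0,0],[-0.12,0,0],0.03],[[0,0,0],[-0.12,0,0],0.03],[[0,0,0],[-0.12,0,0],0.03],[[0,0,0],[-0.079,0,0],0.03],[[0,0,0],[0,0,0],0.03],[[0,0,0],[0,0,0],0.03]]'
python3 -c "
from h import *
o=st();d=cam('wrist');cv2.imwrite('pics/w1.png',cv2.resize(d['img'],None,fx=1.5,fy=1.5))
goto([502,-260,230],0.157)"
```

```text
t: 1.02
ee_pos: [443.6, -325.6, 267.4]
orientation: [1.973, 0.45, -1.972]
ft_force: [1.0, -0.0, 0.0]
width: 87.7
t: 1.68
ee_pos: [487.8, -282.1, 266.8]
orientation: [1.578, 0.919, -1.578]
ft_force: [0.0, -0.0, -0.6]
width: 37.7
t: 2.35
ee_pos: [487.8, -282.3, 266.8]
orientation: [1.095, 1.278, -1.095]
ft_force: [0.2, 0.5, -0.1]
width: 30.3
t 2.35 p [ 487.8 -282.3  266.8] f [ 0.2  0.5 -0.1] w 30.3 q [-0.546  0.245  1.684  0.     1.213 -0.7  ]
[[ 0.     0.988  0.154]
 [ 0.     0.154 -0.988]
 [-1.     0.    -0.   ]]
shift(m, cur axes) [ 0.037  0.017 -0.02 ] turn [-0.003 -0.    -0.   ] deg 0.15811926516359634
```

View pics/w1.png

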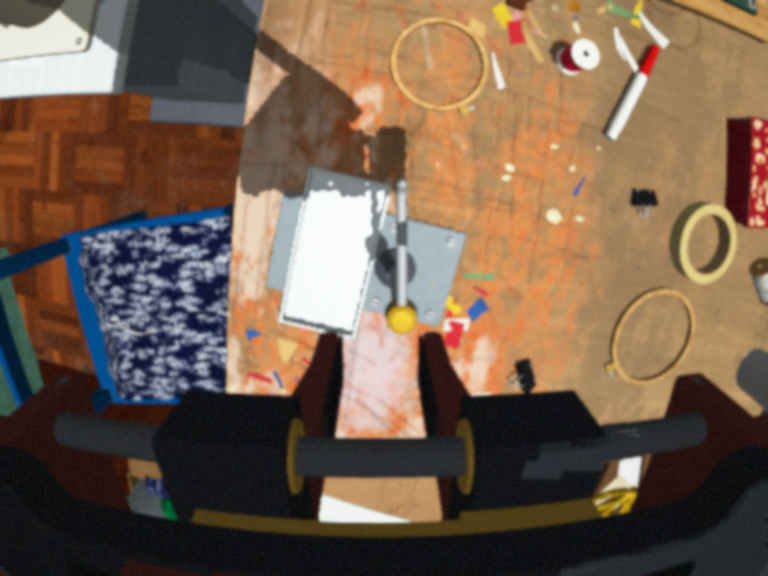

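Run:
```python
from h import *
o=ctrl.get_obs();d=cam('wrist');crop(d['img'],175,100,320,230,5,"w1c.png")
```

```text
(no output)
```

View pics/w1c.png

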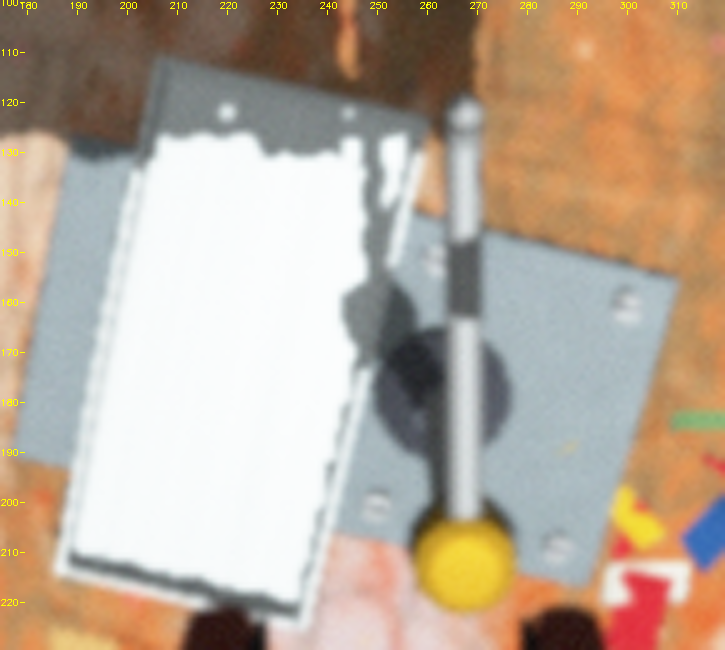

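Run:
```python
from h import *
o=ctrl.get_obs();d=cam('wrist')
h=wz(d,(267.7,212.3),o,162);tp=wz(d,(267.7,122.5),o,167)
print("head",h,"tip",tp,np.linalg.norm((tp-h)[:2]),"bar",wz(d,(267.7,200),o,159),wz(d,(267.7,130),o,159),"ang",np.arctan2(*(tp-h)[1::-1]))
q=[wz(d,p,o,22) for p in[(205.9,110.9),(260.1,123.5),(235.1,225.1),(185.9,214.1)]];print(np.array(q),np.mean(q,0))
for a,b in((0,1),(3,2),(0,3),(1,2)): e=q[b]-q[a];print(np.linalg.norm(e),np.arctan2(e[1],e[0]))
print("base",wz(d,(310.5,154.9),o,3),wz(d,(292.1,216.5),o,3),"foot",wz(d,(263.1,178.1),o,4))
t=vision.get_image('top');s=vision.get_image('scene')
print(tri([wray(d,(267.7,212.3),o),ray(t,(364,179.5)),ray(s,(303.5,131))]))
```

```text
head [ 509.414 -318.479  162.   ] tip [ 492.707 -221.161  167.   ] 98.74213888181944 bar [ 507.263 -305.255  159.   ] [ 494.457 -229.428  159.   ] ang 1.7408115394975476
[[ 406.848 -226.142   22.   ]
 [ 490.218 -233.285   22.   ]
 [ 476.137 -401.76    22.   ]
 [ 393.192 -395.775   22.   ]] [ 441.599 -314.24    22.   ]
83.67568886081521 -0.08546470641921976
83.16038000600261 -0.07202202355152783
170.18203975377543 -1.6511234944273812
169.06229427804652 -1.65418197283786
base [ 578.985 -270.741    3.   ] [ 569.68 -379.65    3.  ] foot [ 509.701 -320.697    4.   ]
(array([ 510.385, -319.201,  158.731]), [np.float64(0.781669415452267), np.float64(1.407189876487928), np.float64(0.6486357058040862)])
```

```bash
python3 -c "
from h import *
goto([499.9,-261.3,137],0.169)"
```

```text
shift(m, cur axes) [ 0.13   0.015 -0.019] turn [-0.013  0.    -0.   ] deg 0.7489975595801152
```

```bash
python3 -m crank '[[[0,0.0075,-0.0095],[-0.013,0,0],0.03],[[0,0.0075,-0.0095],[0,0,0],0.03],[[0.02,0,0],[0,0,0],0.03],[[0.025,0,0],[0,0,0],0.03],[[0.025,0,0],[0,0,0],0.03],[[0.01,0,0],[0,0,0],0.03],[[0,0,0],[0,0,0],0.03],[[0,0,0],[0,0,0],0.03]]'
python3 -c "
from h import *
o=st();d=cam('wrist');crop(d['img'],200,100,330,230,5,'w2.png')
goto([499.9,-261.3,137],0.169)"
```

```text
t: 3.27
ee_pos: [499.9, -260.6, 187.0]
orientation: [1.083, 1.286, -1.083]
ft_force: [-0.2, 0.1, 0.5]
width: 30.1
t 3.27 p [ 499.9 -260.6  187. ] f [-0.2  0.1  0.5] w 30.1 q [-0.502  0.329  1.763  0.     1.05  -0.672]
[[-0.     0.986  0.17 ]
 [ 0.     0.17  -0.986]
 [-1.    -0.    -0.   ]]
shift(m, cur axes) [ 0.051 -0.001  0.   ] turn [ 0.001  0.001 -0.001] deg 0.10318781282629759
```

View pics/w2.png

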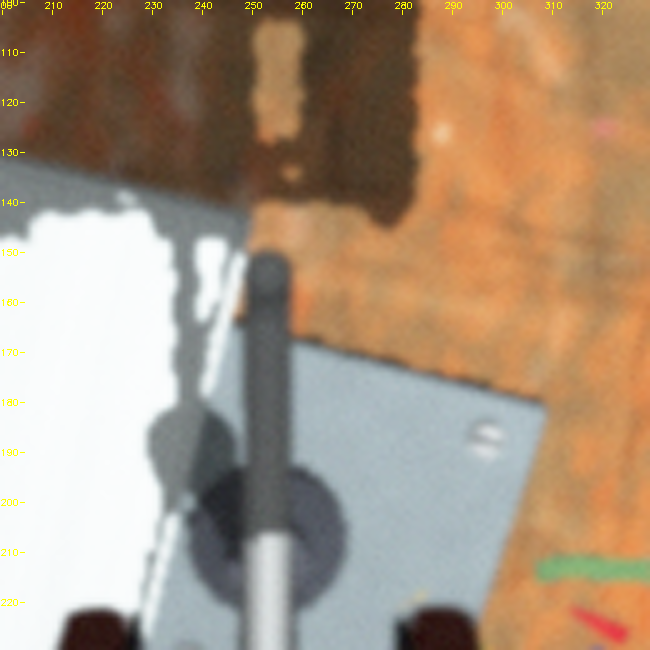

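The bar (column ~253) runs midway between the two fingers (218 and 287). I'll lower and close loosely around it.

```bash
python3 -m crank '[[[0.015,0,0],[0,0,0],0.03],[[0.02,0,0],[0,0,0],0.03],[[0.015,0,0],[0,0,0],0.013],[[0,0,0],[0,0,0],0.013],[[0,0,0],[0,0,0],0.013],[[0,0,0],[0,0,0],0.013],[[0,0,0],[0,0,0],0.013],[[0,0,0],[0,0,0],0.013]]'
python3 -m crank '[[[0,-0.0048,0.0002],[-0.083,0,0],0.013],[[0,-0.0048,0.0002],[-0.083,0,0],0.013],[[0,-0.0048,0.0002],[-0.083,0,0],0.013],[[0,-0.0048,0.0002],[-0.083,0,0],0.013],[[0,-0.0048,0.0002],[-0.083,0,0],0.013],[[0,-0.0048,0.0002],[-0.083,0,0],0.013],[[0,-0.0048,0.0002],[-0.083,0,0],0.013],[[0,-0.0048,0.0002],[-0.083,0,0],0.013]]'
python3 -c "
from h import *
o=st();P=np.array([509.7,-318.5]);e=o['ee_pos'][:2]-P;print(np.linalg.norm(e),np.arctan2(e[1],e[0]))"
```

```text
t: 3.98
ee_pos: [500.3, -261.6, 138.2]
orientation: [1.083, 1.282, -1.082]
ft_force: [0.3, -0.3, -0.7]
width: 13.2
t: 4.65
ee_pos: [466.6, -279.6, 137.6]
orientation: [0.573, 1.493, -0.573]
ft_force: [-0.3, 0.3, 0.4]
width: 13.0
t 4.65 p [ 466.6 -279.6  137.6] f [-0.3  0.3  0.4] w 13.0 q [-0.562  0.364  1.846  0.     0.93  -1.4  ]
[[ 0.001  0.669  0.743]
 [-0.001  0.743 -0.669]
 [-1.     0.     0.001]]
58.0156969671853 2.4073039064608177
```

```bash
python3 -m crank '[[[0,-0.0048,0.0002],[-0.083,0,0],0.013],[[0,-0.0048,0.0002],[-0.083,0,0],0.013],[[0,-0.0048,0.0002],[-0.083,0,0],0.013],[[0,-0.0048,0.0002],[-0.083,0,0],0.013],[[0,-0.0048,0.0002],[-0.083,0,0],0.013],[[0,-0.0048,0.0002],[-0.083,0,0],0.013],[[0,-0.0048,0.0002],[-0.083,0,0],0.013],[[0,0,0],[0,0,0],0.013]]'
python3 -c "
from h import *
o=st();P=np.array([509.7,-318.5]);e=o['ee_pos'][:2]-P;print(np.linalg.norm(e),np.arctan2(e[1],e[0]))
g=P+58*np.array([np.cos(3.067),np.sin(3.067)]);goto([*g,137],3.067-np.pi/2)"
```

```text
t: 5.32
ee_pos: [452.4, -310.1, 137.6]
orientation: [0.12, 1.566, -0.121]
ft_force: [-0.5, 0.0, -0.7]
width: 12.8
t 5.32 p [ 452.4 -310.1  137.6] f [-0.5  0.  -0.7] w 12.8 q [-0.622  0.37   1.836 -0.     0.934 -2.04 ]
[[ 0.001  0.153  0.988]
 [-0.001  0.988 -0.153]
 [-1.    -0.001  0.001]]
57.861452128021114 2.9963477093787914
shift(m, cur axes) [ 0.001 -0.004  0.   ] turn [-0.079  0.001  0.001] deg 4.520587371363002
```

Final bit, then close to centre the bar, reopen.

```bash
python3 -m crank '[[[0,-0.004,0],[-0.079,0,0],0.013],[[0,0,0],[0,0,0],0.004],[[0,0,0],[0,0,0],0.004],[[0,0,0],[0,0,0],0.004],[[0,0,0],[0,0,0],0.004],[[0,0,0],[0,0,0],0.03],[[0,0,0],[0,0,0],0.03],[[0,0,0],[0,0,0],0.03]]'
python3 -m crank '[[[0,0,0],[0,0,0],0.03],[[-0.01,0,0],[0,0,0],0.03],[[-0.025,0,0],[0,0,0],0.03],[[-0.035,0,0],[0,0,0],0.03],[[-0.035,0,0],[0,0,0],0.03],[[-0.025,0,0.0],[0,0,0],0.03],[[0,0,0],[0,0,0],0.03],[[0,0,0],[0,0,0],0.03]]'
python3 -c "
from h import *
o=st();d=cam('wrist');crop(d['img'],175,70,335,230,4,'w3.png')
t=cam('top');crop(t['img'],285,140,400,255,5,'t3.png')"
```

```text
t: 5.98
ee_pos: [451.5, -313.0, 136.8]
orientation: [0.061, 1.57, -0.061]
ft_force: [-0.7, 0.2, 0.8]
width: 20.2
t: 6.65
ee_pos: [452.3, -313.7, 268.9]
orientation: [0.059, 1.567, -0.062]
ft_force: [-0.5, -0.1, -0.9]
width: 30.1
t 6.65 p [ 452.3 -313.7  268.9] f [-0.5 -0.1 -0.9] w 30.1 q [-0.628  0.219  1.712  0.     1.206 -2.122]
[[ 0.003  0.077  0.997]
 [-0.002  0.997 -0.077]
 [-1.    -0.002  0.003]]
```

View pics/w3.png

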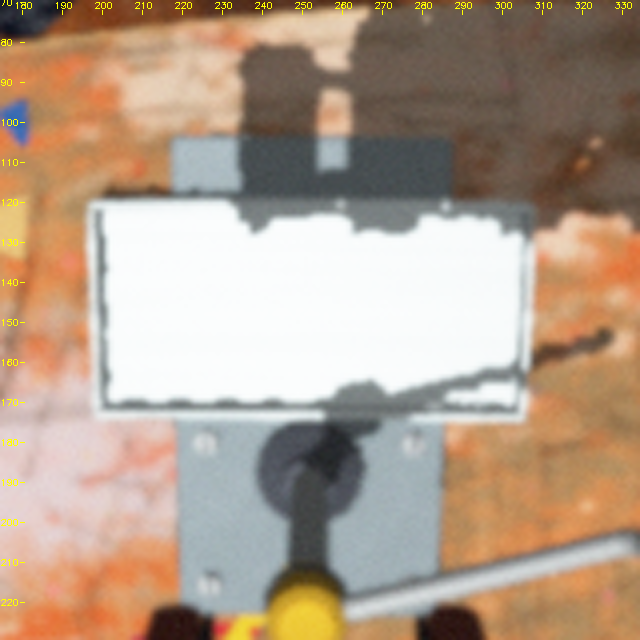

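View pics/t3.png

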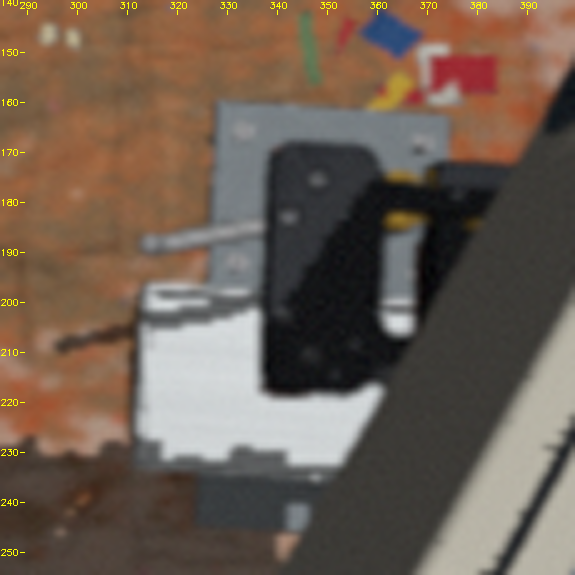

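Run:
```python
from h import *
d=vision.get_image('wrist');t=vision.get_image('top');s=vision.get_image('scene')
o1=dict(ee_pos=np.array([487.8,-282.3,266.8]),orientation=np.array([1.095,1.278,-1.095]))
o2=dict(ee_pos=np.array([499.9,-260.6,187.]),orientation=np.array([1.083,1.286,-1.083]))
r=[wray(d,(267.7,122.5),o1),wray(d,(253.1,153.9),o2),ray(t,(314,188)),ray(s,(287,150))]
print(tri(r),tri(r[:2]),tri(r[2:]))
o3=ctrl.get_obs()
r=[wray(d,(267.7,212.3),o1),wray(d,(251,223.5),o3)]
print("head",tri(r)); print(wz(d,(251,223.5),o3,162))
print(wproj(d,[[451.5,-313,268.9-0]],o3), wproj(d,[[452,-313,288]],o3))
img=d['img'];cv2.imwrite('pics/w3f.png',cv2.resize(img,None,fx=1.5,fy=1.5)); cv2.imwrite('pics/s3.png',cv2.resize(s['img'],None,fx=1.5,fy=1.5))
```

```text
(array([ 493.815, -221.49 ,  159.781]), [np.float64(0.21812415345626743), np.float64(0.3602870090481151), np.float64(2.9413548097382565), np.float64(2.9545482400147)]) (array([ 493.854, -221.608,  158.098]), [np.float64(0.26875091394086936), np.float64(0.26875091394095474)]) (array([ 493.9  , -221.644,  159.689]), [np.float64(2.9457428465790323), np.float64(2.9457428465790696)])
head (array([ 509.465, -320.62 ,  150.497]), [np.float64(2.8211006437482533), np.float64(2.821100643748204)])
[ 502.206 -318.295  162.   ]
[[251.919 217.16 ]] [[251.888 228.657]]
```

View pics/w3f.png

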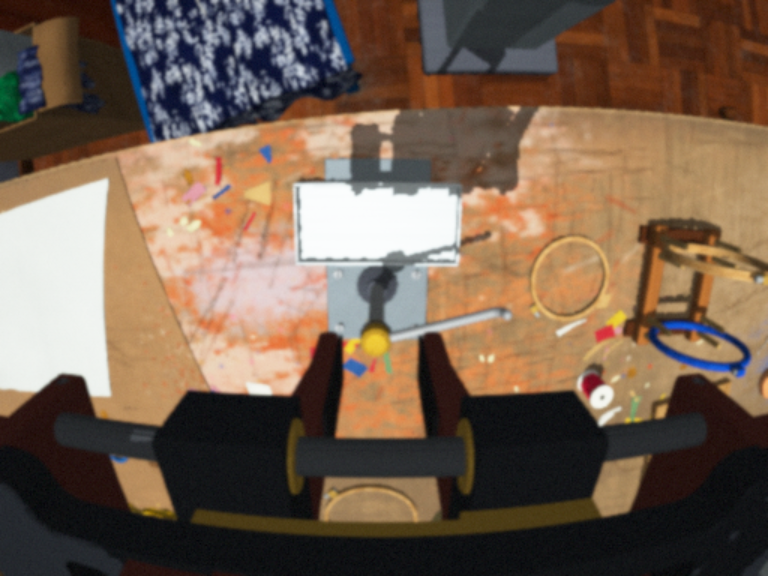

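View pics/s3.png

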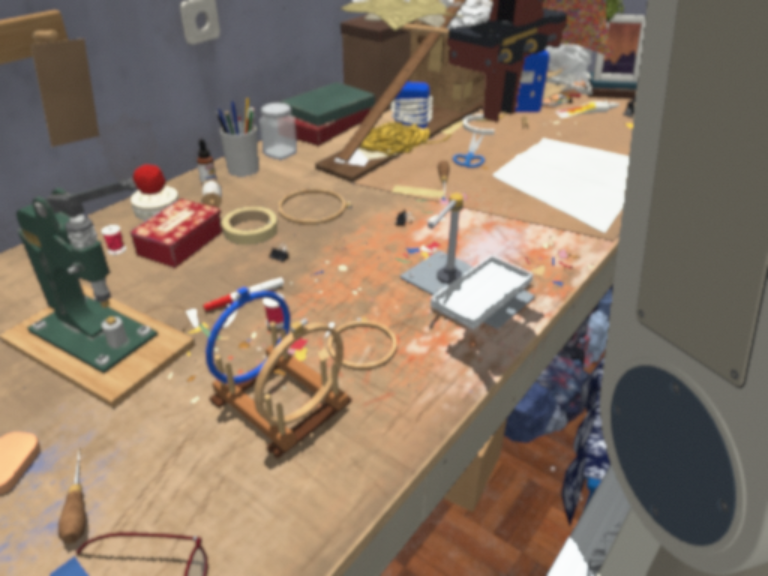

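Run:
```python
from h import *
s=cam('scene');o=ctrl.get_obs();print(o['t'],o['width'],proj(s,[o['ee_pos'],[452,-313,137],[452,-313,155]]))
crop(s['img'],280,0,400,160,4,'s3c.png')
```

```text
6.95 29.95000297792383 [[329.721  95.27 ]
 [322.812 148.025]
 [323.659 141.128]]
```

View pics/s3c.png

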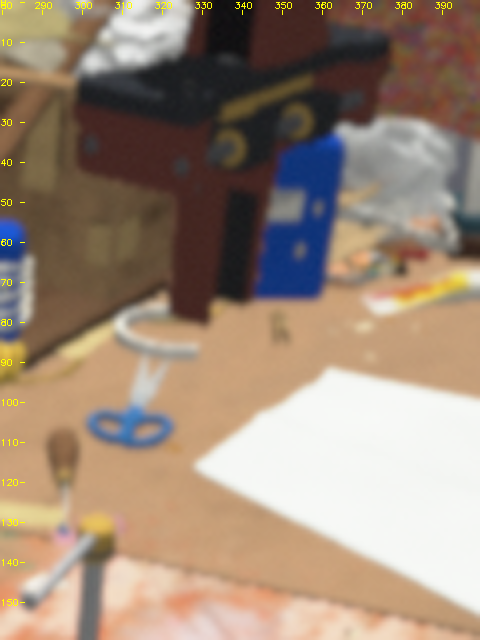

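Run:
```python
from h import *
o=ctrl.get_obs();M=R.from_rotvec(o['orientation']).as_matrix()
d=cam('wrist');s=cam('scene');t=cam('top')
crop(d['img'],180,190,330,300,5,'w4.png');crop(s['img'],310,30,360,90,10,'s4.png');crop(t['img'],330,160,430,240,7,'t4.png')
for a in (0,-20,-45):
  P=[o['ee_pos']+M@np.array([a,y,z]) for y in(-15,15) for z in(-10,10)]
  print(a,'W',wproj(d,P,o).round(1).tolist(),'\nS',proj(s,P).round(1).tolist(),'\nT',proj(t,P).round(1).tolist())
```

```text
0 W [[231.7, 201.4], [232.3, 226.7], [273.2, 201.4], [272.6, 226.8]] 
S [[337.7, 94.4], [329.7, 91.9], [329.7, 98.8], [321.7, 96.1]] 
T [[384.9, 213.2], [385.3, 201.4], [366.9, 212.1], [367.3, 200.3]]
-20 W [[229.6, 211.3], [230.4, 238.6], [275.1, 211.4], [274.3, 238.6]] 
S [[338.9, 85.4], [330.8, 82.8], [330.9, 89.6], [322.7, 87.0]] 
T [[388.3, 212.6], [388.6, 200.4], [369.8, 211.4], [370.1, 199.3]]
-45 W [[226.4, 226.8], [227.5, 256.7], [278.1, 226.9], [276.9, 256.8]] 
S [[340.5, 73.6], [332.2, 71.2], [332.3, 77.7], [324.0, 75.2]] 
T [[392.8, 211.7], [393.1, 199.0], [373.5, 210.5], [373.9, 197.9]]
```

View pics/w4.png

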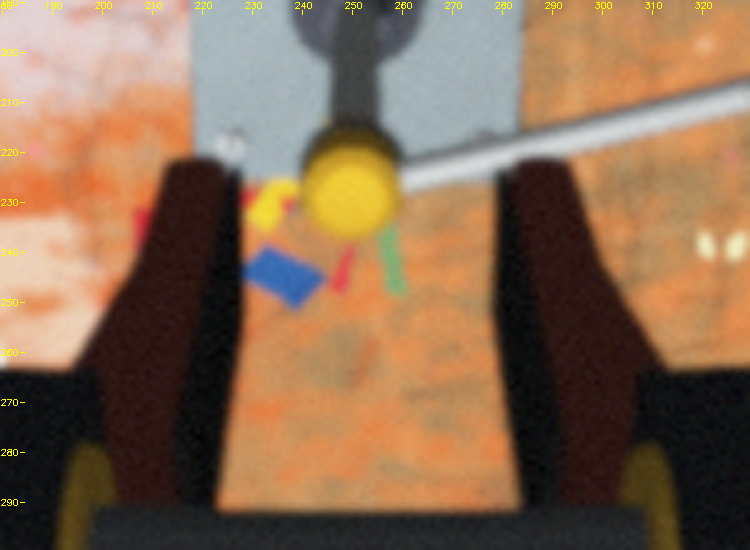

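View pics/s4.png

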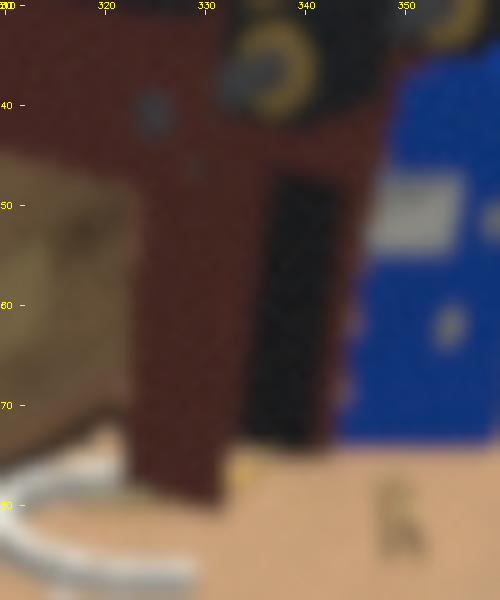

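View pics/t4.png

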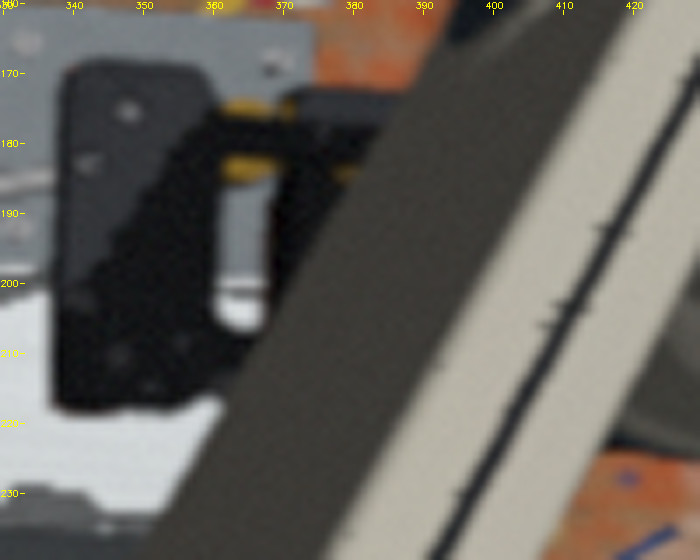

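The hook didn't turn. Scene and wrist views both put the real fingertips about 42 mm behind the reported TCP: scene (332,80)/(342,74) against a predicted row of 95, and wrist row 223 against about 201. The fingers therefore swept above the bar. I'll redo the turn with TCP z near 95; that height is safe over the tray under either reading.

```bash
python3 -m crank '[[[0,0.019,0.0145],[0,0,0],0.03],[[0,0.019,0.0145],[0,0,0],0.03],[[0,0.018,0.0144],[0,0,0],0.03],[[0.02,0,0],[0.12,0,0],0.03],[[0.02,0,0],[0.12,0,0],0.03],[[0.02,0,0],[0.12,0,0],0.03],[[0.02,0,0],[0.12,0,0],0.03],[[0.02,0,0],[0.12,0,0],0.03]]'
python3 -m crank '[[[0.015,0,0],[0.12,0,0],0.03],[[0,0,0],[0.12,0,0],0.03],[[0,0,0],[0.12,0,0],0.03],[[0,0,0],[0.12,0,0],0.03],[[0,0,0],[0.12,0,0],0.03],[[0,0,0],[0.12,0,0],0.03],[[0,0,0],[0.005,0,0],0.03],[[0,0,0],[0,0,0],0.03]]'
python3 -c "
from h import *
o=st();d=cam('wrist');crop(d['img'],190,100,330,260,5,'w5.png')
s=cam('scene');crop(s['img'],250,60,350,190,6,'s5.png')
goto([499.9,-261.3,95],0.169)"
```

```text
t: 7.77
ee_pos: [499.0, -260.4, 165.6]
orientation: [0.534, 1.504, -0.534]
ft_force: [-0.7, -0.5, -0.2]
width: 30.2
t: 8.43
ee_pos: [499.0, -260.6, 151.5]
orientation: [1.081, 1.286, -1.082]
ft_force: [-0.3, -0.0, -0.0]
width: 29.9
t 8.43 p [ 499.  -260.6  151.5] f [-0.3 -0.  -0. ] w 29.9 q [-0.502  0.372  1.793  0.     0.977 -0.675]
[[-0.     0.985  0.171]
 [ 0.     0.171 -0.985]
 [-1.    -0.    -0.   ]]
shift(m, cur axes) [0.057 0.001 0.001] turn [ 0.003 -0.     0.   ] deg 0.1861088639247624
```

View pics/w5.png

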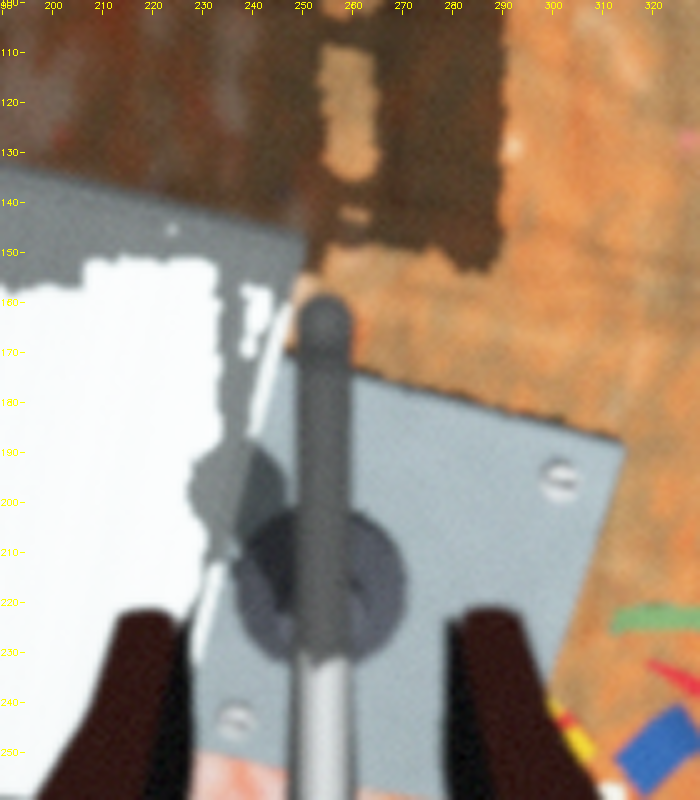

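View pics/s5.png

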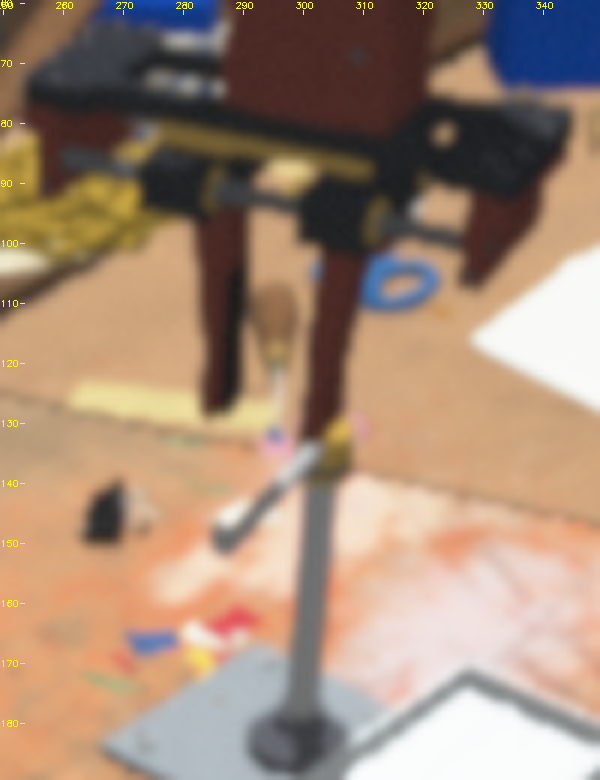

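```bash
python3 -m crank '[[[0.015,0.001,0.001],[0,0,0],0.03],[[0.02,0,0],[0,0,0],0.03],[[0.012,0,0],[0,0,0],0.03],[[0.01,0,0],[0,0,0],0.013],[[0,0,0],[0,0,0],0.013],[[0,0,0],[0,0,0],0.013],[[0,0,0],[0,0,0],0.013],[[0,0,0],[0,0,0],0.013]]'
python3 -m crank '[[[0,-0.0048,0.0002],[-0.083,0,0],0.013],[[0,-0.0048,0.0002],[-0.083,0,0],0.013],[[0,-0.0048,0.0002],[-0.083,0,0],0.013],[[0,-0.0048,0.0002],[-0.083,0,0],0.013],[[0,0,0],[0,0,0],0.013],[[0,0,0],[0,0,0],0.013],[[0,0,0],[0,0,0],0.013],[[0,0,0],[0,0,0],0.013]]'
python3 -c "
from h import *
o=st();d=cam('wrist');crop(d['img'],190,100,330,260,4,'w6.png')"
```

```text
t: 9.2
ee_pos: [500.9, -261.8, 95.6]
orientation: [1.084, 1.283, -1.083]
ft_force: [0.1, -0.5, 0.6]
width: 13.0
t: 9.87
ee_pos: [482.5, -267.8, 95.0]
orientation: [0.834, 1.404, -0.834]
ft_force: [-0.3, -0.3, -1.1]
width: 13.0
t 9.87 p [ 482.5 -267.8   95. ] f [-0.3 -0.3 -1.1] w 13.0 q [-0.528  0.437  1.854 -0.     0.85  -1.028]
[[ 0.     0.878  0.479]
 [-0.     0.479 -0.878]
 [-1.     0.     0.   ]]
```

View pics/w6.png

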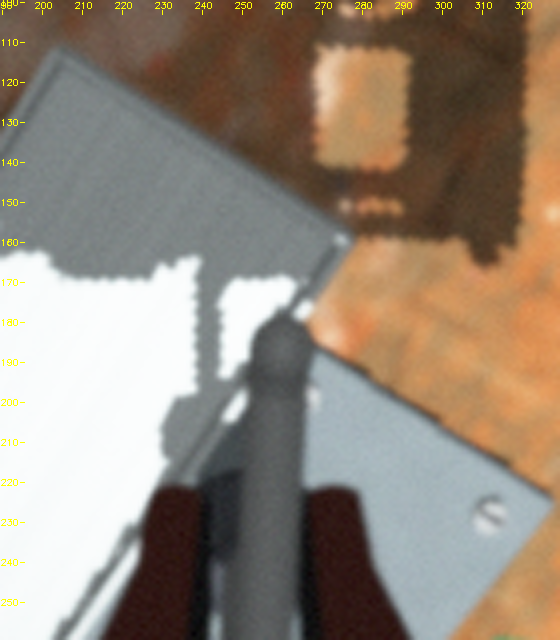

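Now the bar lies between the fingers (cols 250–265) and follows them. Continuing.

```bash
python3 -m crank '[[[0,-0.0048,0.0002],[-0.083,0,0],0.013],[[0,-0.0048,0.0002],[-0.083,0,0],0.013],[[0,-0.0048,0.0002],[-0.083,0,0],0.013],[[0,-0.0048,0.0002],[-0.083,0,0],0.013],[[0,-0.0048,0.0002],[-0.083,0,0],0.013],[[0,-0.0048,0.0002],[-0.083,0,0],0.013],[[0,-0.0048,0.0002],[-0.083,0,0],0.013],[[0,-0.0048,0.0002],[-0.083,0,0],0.013]]'
python3 -m crank '[[[0,-0.0048,0.0002],[-0.083,0,0],0.013],[[0,-0.0048,0.0002],[-0.083,0,0],0.013],[[0,-0.0048,0.0002],[-0.083,0,0],0.013],[[0,0,0],[0,0,0],0.013],[[0,0,0],[0,0,0],0.013],[[0,0,0],[0,0,0],0.013],[[0,0,0],[0,0,0],0.013],[[0,0,0],[0,0,0],0.013]]'
python3 -c "
from h import *
o=st();P=np.array([509.7,-318.5]);e=o['ee_pos'][:2]-P;print(np.linalg.norm(e),np.arctan2(e[1],e[0]))
g=P+58*np.array([np.cos(3.067),np.sin(3.067)]);goto([*g,95],3.067-np.pi/2)"
```

```text
t: 10.58
ee_pos: [456.6, -295.4, 94.7]
orientation: [0.316, 1.548, -0.315]
ft_force: [1.1, 1.0, -0.1]
width: 13.0
t: 11.25
ee_pos: [452.9, -309.3, 94.8]
orientation: [0.124, 1.567, -0.124]
ft_force: [0.1, -0.5, 0.7]
width: 13.2
t 11.25 p [ 452.9 -309.3   94.8] f [ 0.1 -0.5  0.7] w 13.2 q [-0.621  0.433  1.862  0.     0.847 -2.034]
[[ 0.     0.157  0.988]
 [-0.     0.988 -0.157]
 [-1.    -0.     0.   ]]
57.54157427667683 2.980879395691251
shift(m, cur axes) [-0.    -0.005 -0.   ] turn [-0.083  0.     0.   ] deg 4.763313688672539
```

```bash
python3 -m crank '[[[0,-0.005,0],[-0.083,0,0],0.013],[[0,0,0],[0,0,0],0.013],[[0,0,0],[0,0,0],0.006],[[0,0,0],[0,0,0],0.006],[[0,0,0],[0,0,0],0.006],[[0,0,0],[0,0,0],0.006],[[0,0,0],[0,0,0],0.006],[[0,0,0],[0,0,0],0.006]]'
python3 -m crank '[[[0,0,0],[0,0,0],0.03],[[0,0,0],[0,0,0],0.03],[[0,0,0],[0,0,0],0.03],[[0,0,0],[0,0,0],0.03],[[-0.015,0,0],[0,0,0],0.03],[[-0.03,0,0],[0,0,0],0.03],[[-0.03,0,0],[0,0,0],0.03],[[-0.03,0,0],[0,0,0],0.03]]'
python3 -m crank '[[[-0.03,0,-0.03],[0,0,0],0.03],[[-0.03,0,-0.03],[0,0,0],0.03],[[0,0,0],[0.12,0,0],0.03],[[0,0,0],[0.12,0,0],0.03],[[0,0,0],[0.12,0,0],0.03],[[0,0,0],[0.12,0,0],0.03],[[0,0,0],[0.12,0,0],0.03],[[0,0,0],[0.12,0,0],0.03]]'
python3 -c "
from h import *
o=st();d=cam('wrist');cv2.imwrite('pics/w7.png',cv2.resize(d['img'],None,fx=1.5,fy=1.5))
t=cam('top');crop(t['img'],285,140,400,255,5,'t7.png')"
```

```text
t: 11.92
ee_pos: [451.9, -314.6, 94.8]
orientation: [0.058, 1.57, -0.059]
ft_force: [-1.3, -2.8, -1.1]
width: 7.3
t: 12.58
ee_pos: [451.7, -314.0, 200.7]
orientation: [0.058, 1.571, -0.057]
ft_force: [0.4, -1.6, -0.0]
width: 29.8
t: 13.25
ee_pos: [393.2, -309.9, 258.8]
orientation: [0.625, 1.479, -0.625]
ft_force: [0.7, 0.1, 0.2]
width: 30.0
t 13.25 p [ 393.2 -309.9  258.8] f [0.7 0.1 0.2] w 30.0 q [-0.691  0.15   1.822  0.     1.169 -1.463]
[[ 0.     0.717  0.697]
 [ 0.     0.697 -0.717]
 [-1.     0.     0.   ]]
```

View pics/w7.png

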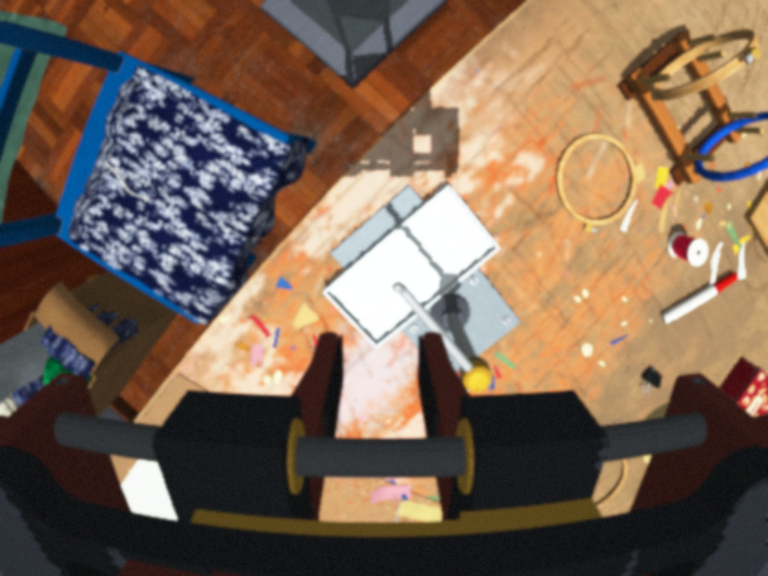

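View pics/t7.png

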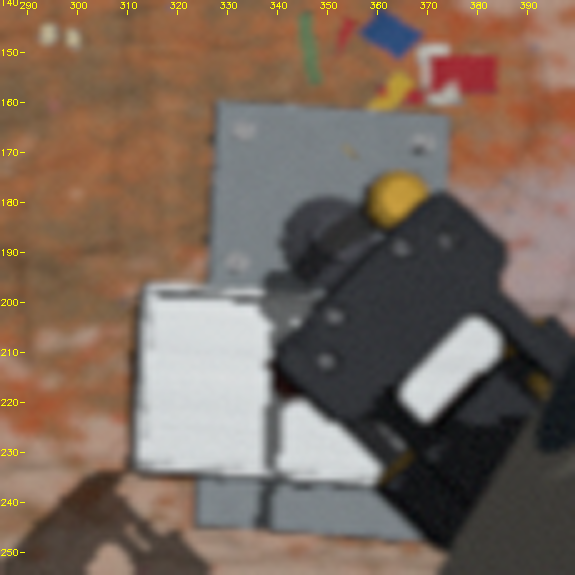

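```bash
python3 -m crank '[[[0,0,0],[0.1085,0,0],0.03],[[0,0,0],[0.1085,0,0],0.03],[[0,0,0],[0.1085,0,0],0.03],[[0,0,0],[0.1085,0,0],0.03],[[0,0,0],[0.1085,0,0],0.03],[[0,0,0],[0.1085,0,0],0.03],[[0,0,0],[0.1085,0,0],0.03],[[0,0,0],[0.1085,0,0],0.03]]'
python3 -m crank '[[[0,0.006,-0.02],[0,0,0],0.03],[[0,0.006,-0.035],[0,0,0],0.03],[[0,0.006,-0.035],[0,0,0],0.03],[[0,0.006,-0.035],[0,0,0],0.03],[[0,0.006,-0.035],[0,0,0],0.03],[[0,0.006,-0.035],[0,0,0],0.03],[[0,0.006,-0.035],[0,0,0],0.03],[[0,0.006,-0.035],[0,0,0],0.03]]'
python3 -m crank '[[[0,0.006,-0.035],[0,0,0],0.03],[[0,0.006,-0.035],[0,0,0],0.03],[[0,0,-0.02],[0,0,0],0.03],[[0.02,0,-0.015],[0,0,0],0.03],[[0.02,0,0],[0,0,0],0.03],[[0,0,0],[0,0,0],0.03],[[0,0,0],[0,0,0],0.03],[[0,0,0],[0,0,0],0.03]]'
python3 -c "
from h import *
o=st();d=cam('wrist');crop(d['img'],150,70,380,260,3.4,'w8.png')
t=cam('top');crop(t['img'],285,140,400,255,5,'t8.png')
goto([489,54,190],-0.09)"
```

```text
t: 14.02
ee_pos: [393.2, -310.0, 258.7]
orientation: [1.276, 1.165, -1.276]
ft_force: [0.6, -0.4, -0.7]
width: 30.0
t: 14.68
ee_pos: [465.2, -48.7, 258.9]
orientation: [1.273, 1.167, -1.272]
ft_force: [1.3, -1.0, -0.6]
width: 30.3
t: 15.35
ee_pos: [487.1, 52.7, 219.5]
orientation: [1.275, 1.165, -1.274]
ft_force: [0.0, -0.5, 0.1]
width: 30.1
t 15.35 p [487.1  52.7 219.5] f [ 0.  -0.5  0.1] w 30.1 q [ 0.083  0.177  1.887 -0.     1.077  0.173]
[[ 0.001  0.996 -0.09 ]
 [ 0.    -0.09  -0.996]
 [-1.     0.001 -0.   ]]
shift(m, cur axes) [ 0.03   0.001 -0.002] turn [-0.001 -0.    -0.002] deg 0.11971746658792697
```

View pics/w8.png

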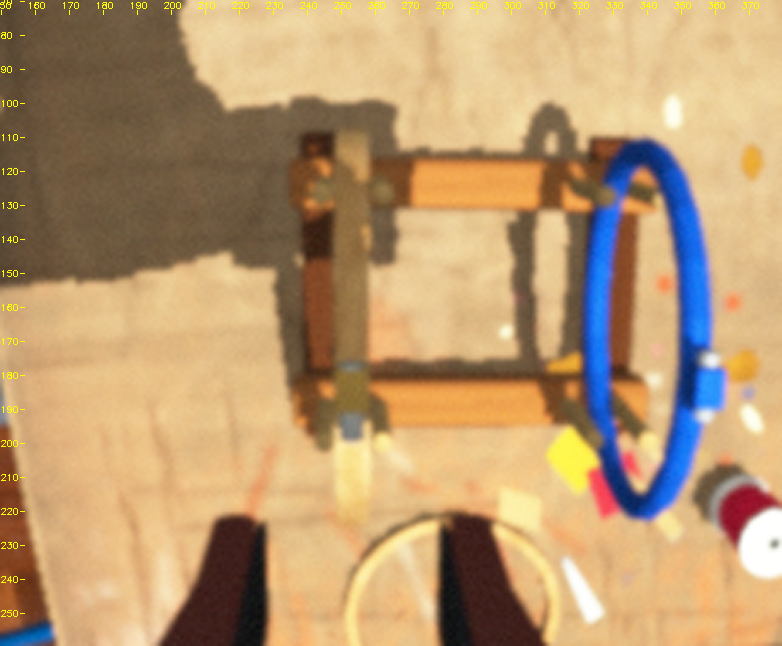

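View pics/t8.png

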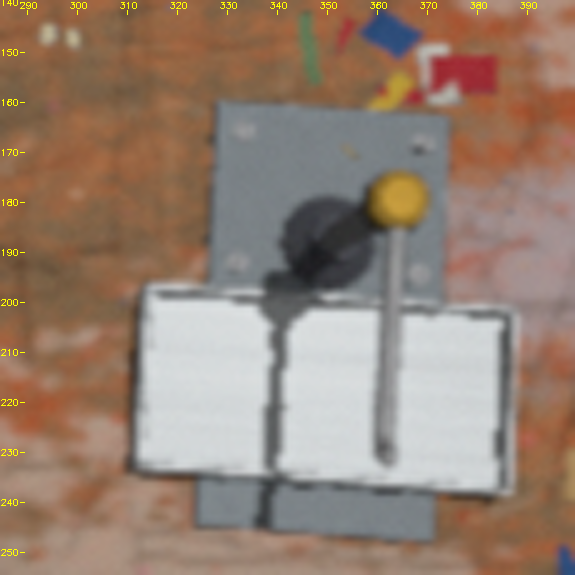

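Run:
```python
from h import *
t=vision.get_image('top');s=vision.get_image('scene');d=vision.get_image('wrist');o=ctrl.get_obs()
h=atz(t,(364,179.5),162);p=atz(t,(361.9,229.9),168);e=p-h
print(h,p,np.linalg.norm(e[:2]),"ang",np.arctan2(e[1],e[0])-np.pi,"target -0.075")
b=atz(t,(363.8,190),159);c=atz(t,(362.2,222),159);e=c-b;print(np.arctan2(e[1],e[0])-np.pi)
for z in(140,150,156):print(z,wz(d,(252.9,183.5),o,z))
print(tri([wray(d,(252.9,183.5),o),ray(t,(176,194.5)),ray(s,(199.5,220))]))
# hoop far end / near side
print([wz(d,q,o,130) for q in((253.3,215),(253.3,140))])
print("hoop top",proj(s,[[489,54,150]]))
```

```text
[ 511.15  -317.725  162.   ] [ 413.292 -308.111  168.   ] 98.3293423197935 ang -0.09792982518757265 target -0.075
-0.09318982959531752
140 [486.572  53.639 140.   ]
150 [486.82   56.439 150.   ]
156 [486.969  58.119 156.   ]
(array([487.733,  55.019, 150.691]), [np.float64(1.7983794576789398), np.float64(1.6215710833405725), np.float64(1.3530965799122532)])
[array([483.615,  16.395, 130.   ]), array([490.751,  95.213, 130.   ])]
hoop top [[198.687 220.028]]
```

Rack candidates: the beech hoop with the brass block at wrist (253,184) / top (176,194), and the blue hoop at wrist (340,165). The loose small beech hoop lies flat at (280,250). The first one is upright in the rack at 150 mm, so that is the target. Hook angle measures within ~0.02 rad of the tray axis. Descending on the screw.

```bash
python3 -m crank '[[[0.02,0,-0.003],[0,0,0],0.03],[[0.025,0,0],[0,0,0],0.03],[[0.025,0,0],[0,0,0],0.03],[[0.01,0,0],[0,0,0],0.03],[[0,0,0],[0,0,0],0.03],[[0,0,0],[0,0,0],0.03],[[0,0,0],[0,0,0],0.03],[[0,0,0],[0,0,0],0.03]]'
python3 -c "
from h import *
o=st();d=cam('wrist');crop(d['img'],190,120,320,260,5,'w9.png')
s=cam('scene');crop(s['img'],140,150,260,260,6,'s9.png')
P=o['ee_pos'];print(proj(s,[P,[487.3,55.5,150.5],P+[0,0,42]]))
goto([487.3,55.5,97],-0.09)"
```

```text
t: 16.27
ee_pos: [488.0, 56.0, 140.1]
orientation: [1.277, 1.163, -1.274]
ft_force: [0.1, 0.4, 0.4]
width: 29.7
t 16.27 p [488.   56.  140.1] f [0.1 0.4 0.4] w 29.7 q [0.09  0.287 1.957 0.    0.895 0.181]
[[ 0.003  0.996 -0.091]
 [ 0.    -0.091 -0.996]
 [-1.     0.003 -0.   ]]
[[198.711 225.132]
 [198.776 220.65 ]
 [196.881 206.383]]
shift(m, cur axes) [ 0.043 -0.     0.001] turn [-0.001 -0.    -0.002] deg 0.13412533485173855
```

View pics/w9.png

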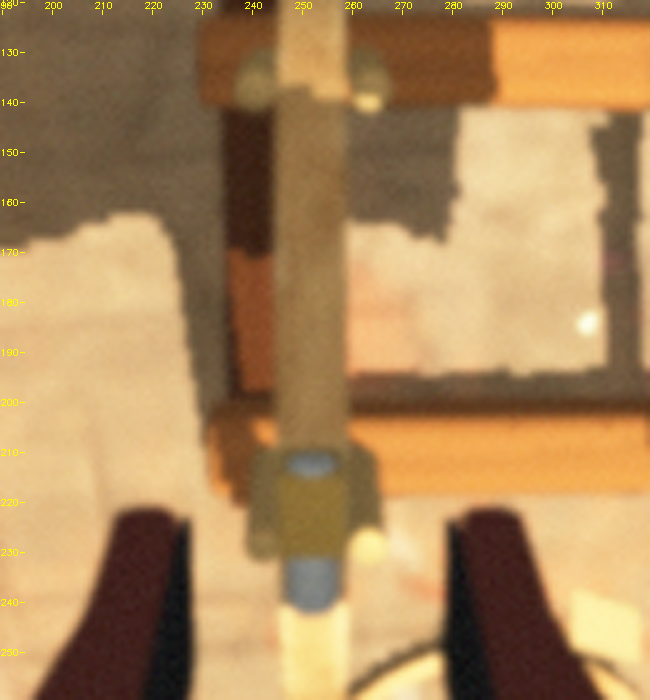

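View pics/s9.png

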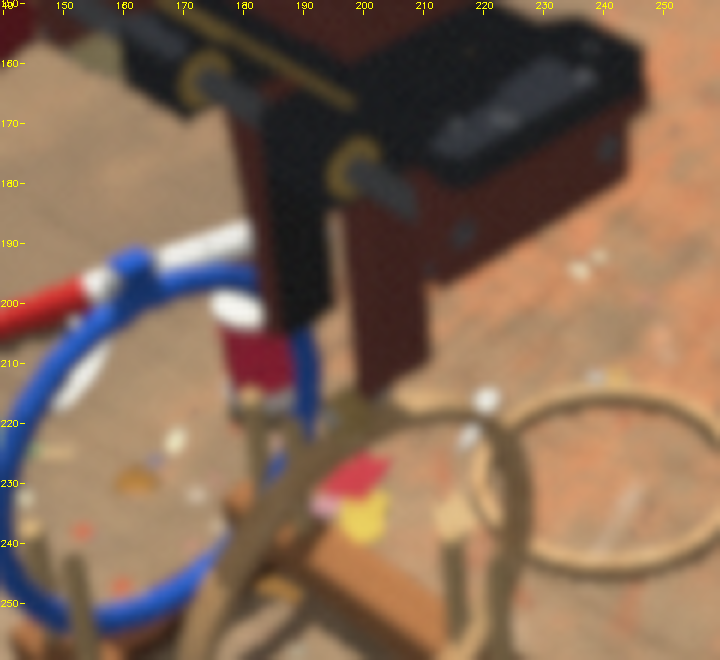

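Run:
```python
from h import *
s=vision.get_image('scene');d=vision.get_image('wrist');o=ctrl.get_obs()
for z in (150.5,156):print(wz(d,(252.3,222.5),o,z))
for z in(190,210,230,250): print(z,proj(s,[[399,64-37,z],[399,64+37,z]]).round(0).tolist())
```

```text
[486.079  54.266 150.5  ]
[486.3    56.615 156.   ]
190 [[249.0, 215.0], [219.0, 240.0]]
210 [[249.0, 205.0], [218.0, 230.0]]
230 [[249.0, 195.0], [217.0, 220.0]]
250 [[249.0, 185.0], [217.0, 209.0]]
```

```bash
python3 -m crank '[[[0.015,-0.001,0],[0,0,0],0.03],[[0.015,0,0],[0,0,0],0.03],[[0.013,0,0],[0,0,0],0.03],[[0,0,0],[0,0,0],0.03],[[0,0,0],[0,0,0],0.006],[[0,0,0],[0,0,0],0.006],[[0,0,0],[0,0,0],0.006],[[0,0,0],[0,0,0],0.006]]'
python3 -m crank '[[[0,0,0],[0,0,0],0.006],[[0,0,0],[0,0,0],0.006],[[0,0,0],[0,0,0],0.006],[[0,0,0],[0,0,0],0.006],[[-0.003,0,0],[0,0,0],0.006],[[-0.005,0,0],[0,0,0],0.006],[[-0.007,0,0],[0,0,0],0.006],[[0,0,0],[0,0,0],0.006]]'
python3 -c "
from h import *
o=st();s=cam('scene');crop(s['img'],125,150,265,300,5,'s10.png')
d=cam('wrist');crop(d['img'],190,120,320,260,5,'w10.png')"
```

```text
t: 17.13
ee_pos: [486.5, 56.1, 96.5]
orientation: [1.277, 1.164, -1.275]
ft_force: [-0.1, -0.4, 1.3]
width: 9.4
t: 17.8
ee_pos: [486.6, 56.1, 111.9]
orientation: [1.277, 1.164, -1.275]
ft_force: [-0.2, 0.4, -0.6]
width: 9.5
t 17.8 p [486.6  56.1 111.9] f [-0.2  0.4 -0.6] w 9.5 q [0.09  0.33  1.979 0.    0.831 0.181]
[[ 0.002  0.996 -0.091]
 [ 0.    -0.091 -0.996]
 [-1.     0.002 -0.   ]]
```

View pics/s10.png

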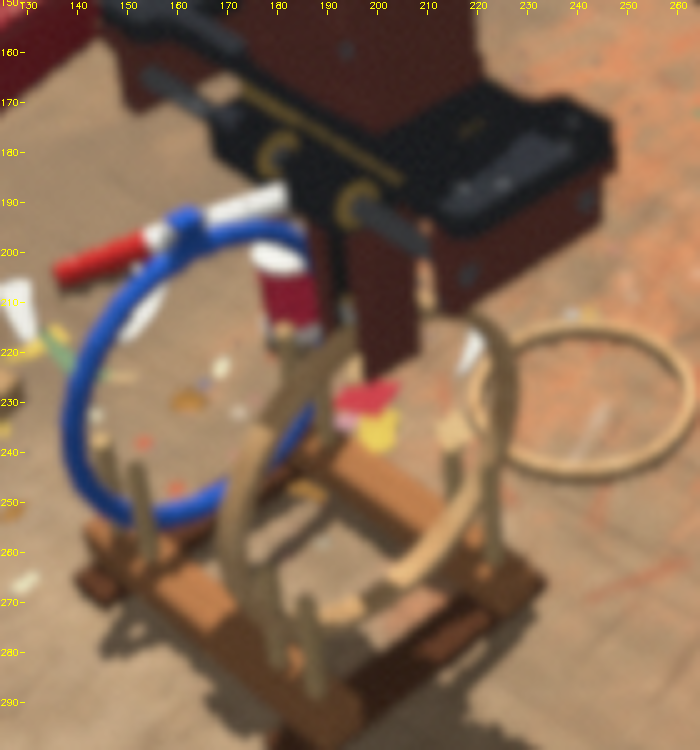

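View pics/w10.png

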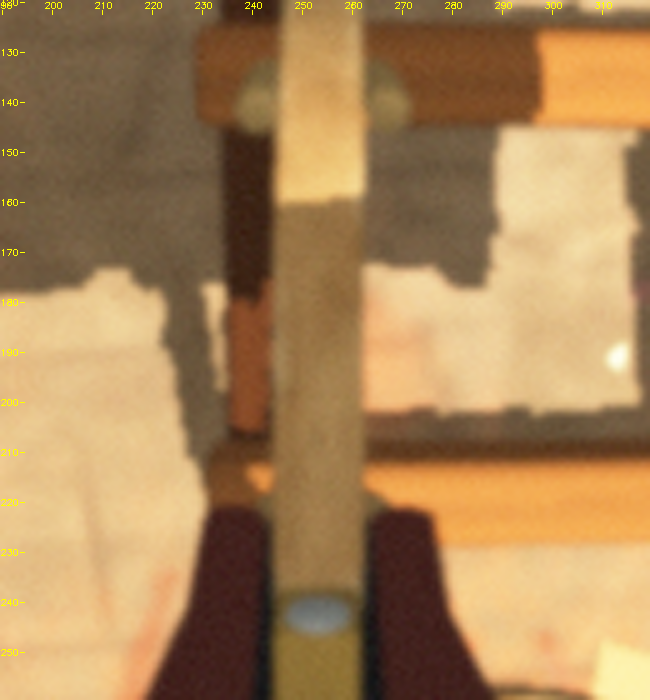

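Run:
```python
from h import *
s=vision.get_image('scene');o=ctrl.get_obs();M=R.from_rotvec(o['orientation']).as_matrix()
for a in(-36,-40,-44):
  print(a,proj(s,[o['ee_pos']+M@np.array([a,y,z]) for y in(-5,-15) for z in(-10,10)]).round(1).tolist())
```

```text
-36 [[196.8, 226.9], [205.6, 221.3], [200.7, 229.5], [209.4, 223.9]]
-40 [[196.6, 225.1], [205.4, 219.5], [200.5, 227.8], [209.3, 222.1]]
-44 [[196.5, 223.3], [205.3, 217.8], [200.3, 226.0], [209.2, 220.4]]
```

```bash
python3 -m crank '[[[-0.008,0,0],[0,0,0],0.006],[[-0.012,0,0],[0,0,0],0.006],[[-0.015,0,0],[0,0,0],0.006],[[-0.015,0,0],[0,0,0],0.006],[[-0.015,0,0],[0,0,0],0.006],[[-0.013,0,0],[0,0,0],0.006],[[0,0,0],[0,0,0],0.006],[[0,0,0],[0,0,0],0.006]]'
python3 -c "
from h import *
o=st();s=cam('scene');crop(s['img'],125,120,265,300,4,'s11.png')"
```

```text
t: 18.62
ee_pos: [486.2, 56.1, 189.3]
orientation: [1.277, 1.164, -1.275]
ft_force: [-0.0, -0.1, -0.6]
width: 9.5
t 18.62 p [486.2  56.1 189.3] f [-0.  -0.1 -0.6] w 9.5 q [0.09  0.214 1.918 0.    1.008 0.181]
[[ 0.002  0.996 -0.091]
 [ 0.    -0.091 -0.996]
 [-1.     0.001 -0.   ]]
```

View pics/s11.png

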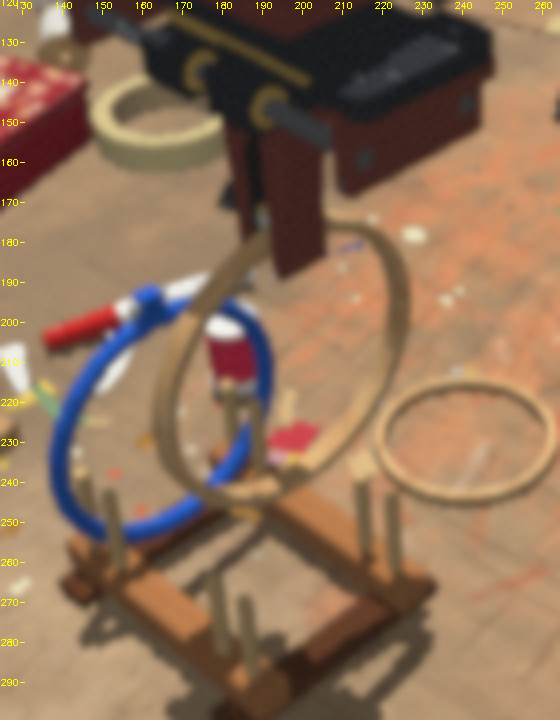

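The hoop is clear of the pegs; its lowest edge is at about (190,247). The blue hoop is untouched. Carrying it over.

```bash
python3 -m crank '[[[0,-0.005,0.014],[0,0,0],0.006],[[0,-0.009,0.028],[0,0,0],0.006],[[0,-0.009,0.028],[0,0,0],0.006],[[0,-0.009,0.029],[0,0,0],0.006],[[0,-0.009,0.029],[0,0,0],0.006],[[0,-0.009,0.029],[0,0,0],0.006],[[0,-0.009,0.028],[0,0,0],0.006],[[0,-0.009,0.028],[0,0,0],0.006]]'
python3 -m crank '[[[0,-0.002,0.028],[0,0,0],0.006],[[0,-0.003,0.028],[0,0,0],0.006],[[0,-0.003,0.028],[0,0,0],0.006],[[0,-0.003,0.028],[0,0,0],0.006],[[0,-0.003,0.022],[0,0,0],0.006],[[0,0,0.015],[0,0,0],0.006],[[0,0,0],[0,0,0],0.006],[[0,0,0],[0,0,0],0.006]]'
python3 -c "
from h import *
o=st();goto([372,-307,146],-0.085)
d=cam('wrist');cv2.imwrite('pics/w12.png',cv2.resize(d['img'],None,fx=1.5,fy=1.5))
s=cam('scene');crop(s['img'],250,60,400,220,4.5,'s12.png')"
```

```text
t: 19.33
ee_pos: [397.3, -150.8, 187.7]
orientation: [1.275, 1.167, -1.277]
ft_force: [0.7, -0.6, -0.8]
width: 9.2
t: 20.0
ee_pos: [370.5, -296.9, 187.6]
orientation: [1.278, 1.166, -1.278]
ft_force: [0.0, 0.4, -0.4]
width: 9.7
t 20.0 p [ 370.5 -296.9  187.6] f [ 0.   0.4 -0.4] w 9.7 q [-0.701  0.196  1.947  0.     1.001 -0.608]
[[-0.002  0.996 -0.093]
 [ 0.002 -0.093 -0.996]
 [-1.    -0.002 -0.001]]
shift(m, cur axes) [0.042 0.002 0.01 ] turn [-0.008 -0.001  0.002] deg 0.463740353499959
```

View pics/s12.png

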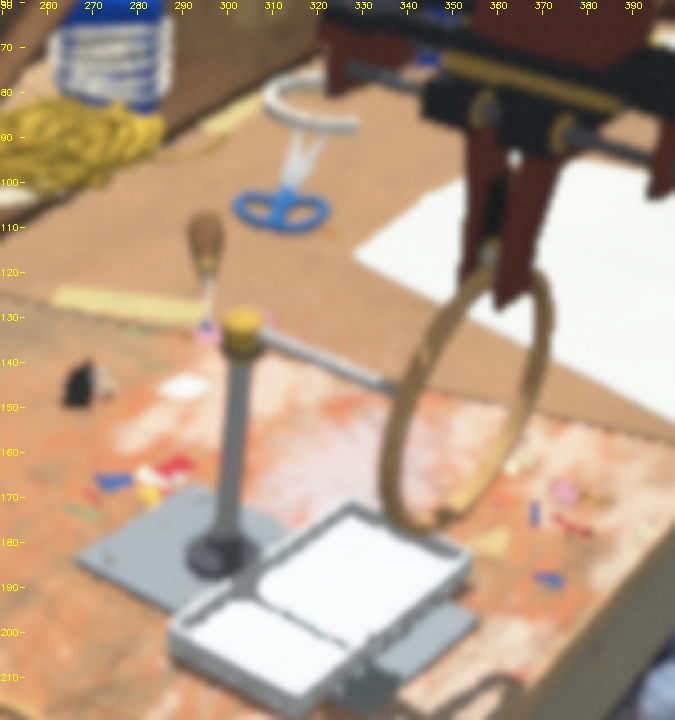

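View pics/w12.png

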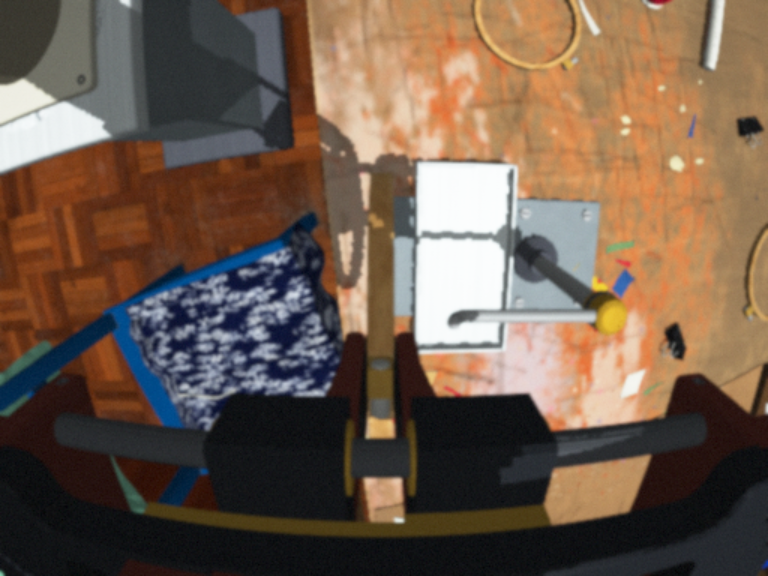

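```bash
python3 -m crank '[[[0.01,0.001,0.01],[-0.008,0,0],0.006],[[0.012,0.001,0],[0,0,0],0.006],[[0.012,0,0],[0,0,0],0.006],[[0.007,0,0],[0,0,0],0.006],[[0,0,0],[0,0,0],0.006],[[0,0,0],[0,0,0],0.006],[[0,0,0],[0,0,0],0.006],[[0,0,0],[0,0,0],0.006]]'
python3 -c "
from h import *
o=st();goto([451.9,-313.5,146],-0.085)
d=cam('wrist');crop(d['img'],200,80,430,270,3.4,'w13.png')
s=cam('scene');crop(s['img'],250,60,400,220,4.5,'s13.png')"
```

```text
t: 20.77
ee_pos: [372.8, -307.4, 148.2]
orientation: [1.27, 1.168, -1.27]
ft_force: [-0.8, -0.4, -0.8]
width: 9.3
t 20.77 p [ 372.8 -307.4  148.2] f [-0.8 -0.4 -0.8] w 9.3 q [-0.714  0.264  1.966 -0.     0.911 -0.631]
[[ 0.001  0.997 -0.083]
 [-0.001 -0.083 -0.997]
 [-1.     0.001  0.001]]
shift(m, cur axes) [ 0.002  0.079 -0.   ] turn [ 0.002  0.001 -0.001] deg 0.14866192396666658
```

View pics/s13.png

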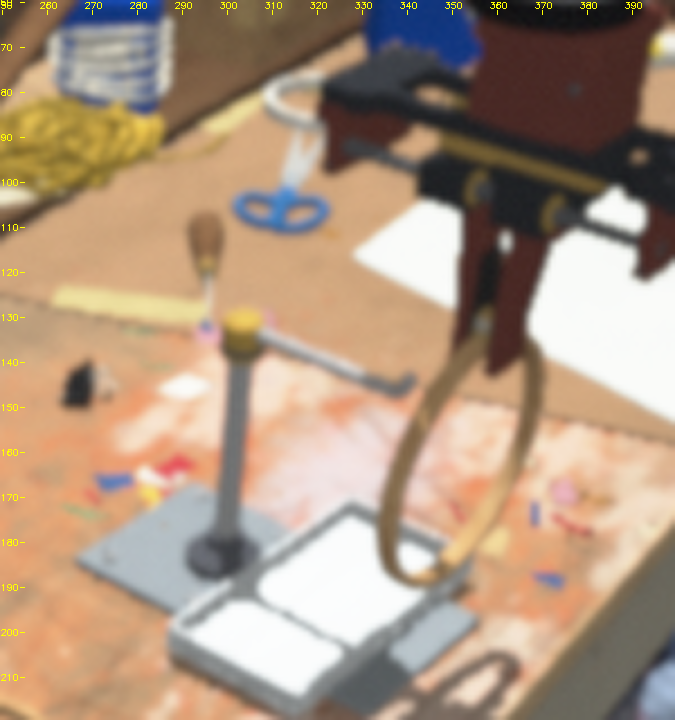

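View pics/w13.png

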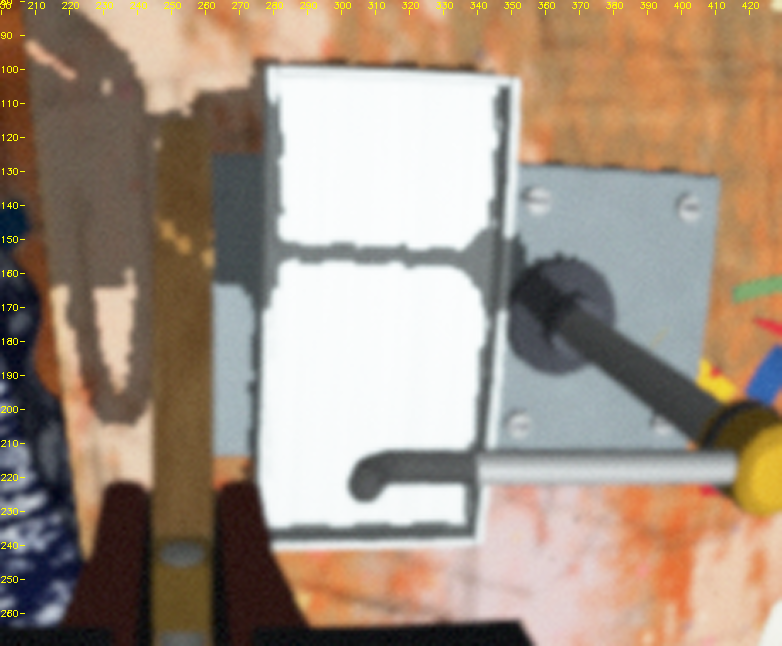

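Run:
```python
from h import *
d=vision.get_image('wrist');o=ctrl.get_obs()
a=wz(d,(320,217),o,159);b=wz(d,(400,217.3),o,159);print(a,b,np.arctan2(*(b-a)[1::-1]),"tip",wz(d,(307,221.5),o,168),"head",wz(d,(428,218),o,162))
print("screw",wz(d,(253,249),o,202+6))
```

```text
[ 419.492 -309.292  159.   ] [ 483.534 -316.332  159.   ] -0.10948031434586628 tip [ 408.563 -307.864  168.   ] head [ 508.249 -318.611  162.   ]
screw [ 372.357 -303.854  208.   ]
```

```bash
python3 -m crank '[[[0,0.006,0],[0,0,0],0.006],[[0,0.010,0],[0,0,0],0.006],[[0,0.012,0],[0,0,0],0.006],[[0,0.012,0],[0,0,0],0.006],[[0,0.012,0],[0,0,0],0.006],[[0,0.012,0],[0,0,0],0.006],[[0,0.010,0],[0,0,0],0.006],[[0,0.005,0],[0,0,0],0.006]]'
python3 -c "
from h import *
o=st()
d=cam('wrist');crop(d['img'],200,80,360,270,3.4,'w14.png')
s=cam('scene');crop(s['img'],250,60,400,220,4.5,'s14.png')"
```

```text
t: 21.58
ee_pos: [453.0, -313.9, 147.6]
orientation: [1.27, 1.169, -1.269]
ft_force: [0.2, 0.0, -0.2]
width: 9.7
t 21.58 p [ 453.  -313.9  147.6] f [ 0.2  0.  -0.2] w 9.7 q [-0.628  0.36   1.823  0.     0.958 -0.545]
[[ 0.     0.997 -0.082]
 [-0.    -0.082 -0.997]
 [-1.     0.     0.   ]]
```

View pics/s14.png

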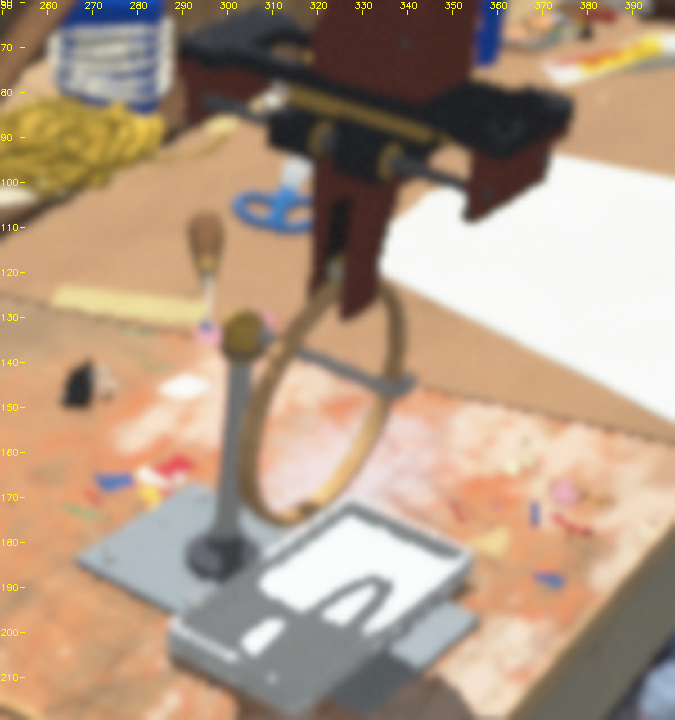

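View pics/w14.png

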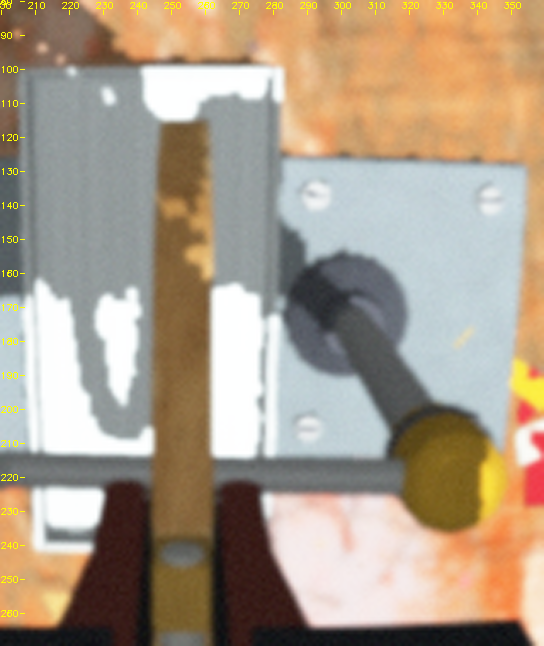

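The bar passes through the ring. Lowering onto it.

```bash
python3 -m crank '[[[0.006,0,-0.001],[0,0,0],0.006],[[0.007,0,0],[0,0,0],0.006],[[0.005,0,0],[0,0,0],0.006],[[0.003,0,0],[0,0,0],0.006],[[0.002,0,0],[0,0,0],0.006],[[0,0,0],[0,0,0],0.006],[[0,0,0],[0,0,0],0.006],[[0,0,0],[0,0,0],0.006]]'
python3 -m crank '[[[0.001,0,0],[0,0,0],0.006],[[0,0,0],[0,0,0],0.006],[[0.001,0,0],[0,0,0],0.006],[[0,0,0],[0,0,0],0.006],[[0,0,0],[0,0,0],0.006],[[0,0,0],[0,0,0],0.006],[[0,0,0],[0,0,0],0.006],[[0,0,0],[0,0,0],0.006]]'
python3 -c "
from h import *
o=st()
s=cam('scene');crop(s['img'],290,80,370,200,6,'s15.png')"
```

```text
t: 22.35
ee_pos: [451.3, -312.9, 124.9]
orientation: [1.27, 1.168, -1.27]
ft_force: [0.4, 0.7, -0.9]
width: 9.3
t: 23.02
ee_pos: [451.3, -312.7, 122.7]
orientation: [1.27, 1.169, -1.27]
ft_force: [-0.8, 0.6, 0.2]
width: 9.4
t 23.02 p [ 451.3 -312.7  122.7] f [-0.8  0.6  0.2] w 9.4 q [-0.628  0.392  1.844  0.     0.905 -0.545]
[[ 0.     0.997 -0.083]
 [-0.    -0.083 -0.997]
 [-1.     0.     0.   ]]
```

View pics/s15.png

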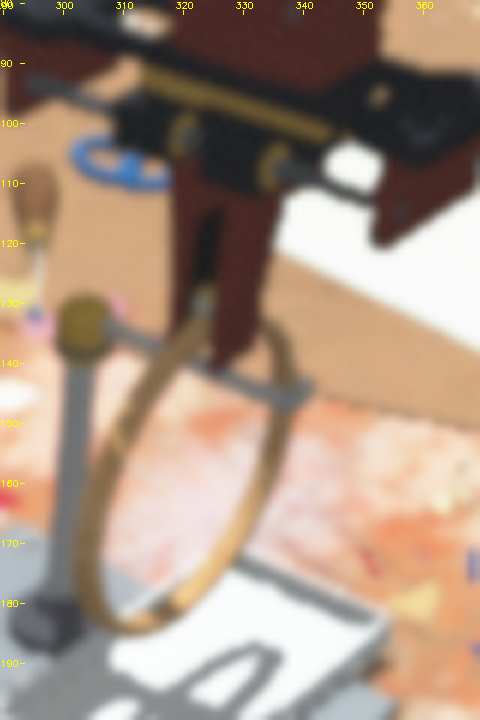

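```bash
python3 -m crank '[[[0.001,0,0],[0,0,0],0.006],[[0,0,0],[0,0,0],0.006],[[0,0,0],[0,0,0],0.006],[[0,0,0],[0,0,0],0.006],[[0,0,0],[0,0,0],0.006],[[0,0,0],[0,0,0],0.006],[[0,0,0],[0,0,0],0.006],[[0,0,0],[0,0,0],0.006]]'
python3 -m crank '[[[0.001,0,0],[0,0,0],0.006],[[0,0,0],[0,0,0],0.006],[[0,0,0],[0,0,0],0.006],[[0,0,0],[0,0,0],0.006],[[0,0,0],[0,0,0],0.006],[[0,0,0],[0,0,0],0.006],[[0,0,0],[0,0,0],0.006],[[0,0,0],[0,0,0],0.006]]'
```

```text
t: 23.73
ee_pos: [451.2, -312.7, 121.7]
orientation: [1.27, 1.169, -1.27]
ft_force: [1.0, -0.3, -2.0]
width: 9.6
t: 24.4
ee_pos: [451.2, -312.7, 120.7]
orientation: [1.27, 1.169, -1.27]
ft_force: [0.5, 0.4, -0.2]
width: 9.9
```

```bash
python3 -m crank '[[[0.001,0,0],[0,0,0],0.006],[[0,0,0],[0,0,0],0.006],[[0,0,0],[0,0,0],0.006],[[0,0,0],[0,0,0],0.006],[[0,0,0],[0,0,0],0.006],[[0,0,0],[0,0,0],0.006],[[0,0,0],[0,0,0],0.006],[[0,0,0],[0,0,0],0.006]]'
python3 -m crank '[[[0.001,0,0],[0,0,0],0.006],[[0,0,0],[0,0,0],0.006],[[0,0,0],[0,0,0],0.006],[[0,0,0],[0,0,0],0.006],[[0,0,0],[0,0,0],0.006],[[0,0,0],[0,0,0],0.006],[[0,0,0],[0,0,0],0.006],[[0,0,0],[0,0,0],0.006]]'
python3 -c "
from h import *
o=st()
d=cam('wrist');crop(d['img'],200,180,310,290,6,'w16.png')
s=cam('scene');crop(s['img'],290,110,350,170,10,'s16.png')"
```

```text
t: 25.07
ee_pos: [451.2, -312.7, 119.7]
orientation: [1.27, 1.169, -1.27]
ft_force: [-0.1, 0.4, -0.5]
width: 9.9
t: 25.73
ee_pos: [451.4, -312.8, 119.0]
orientation: [1.27, 1.168, -1.27]
ft_force: [-0.3, 0.4, 5.2]
width: 9.5
t 25.73 p [ 451.4 -312.8  119. ] f [-0.3  0.4  5.2] w 9.5 q [-0.628  0.398  1.846 -0.     0.897 -0.545]
[[ 0.     0.997 -0.083]
 [-0.    -0.083 -0.997]
 [-1.     0.     0.   ]]
```

View pics/s16.png

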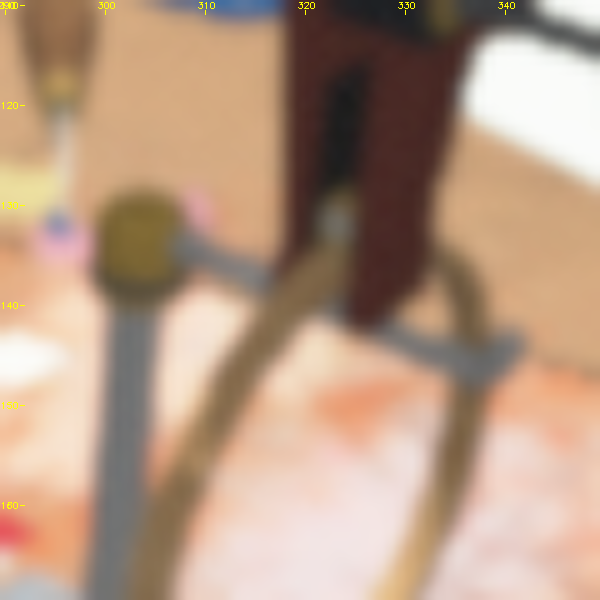

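View pics/w16.png

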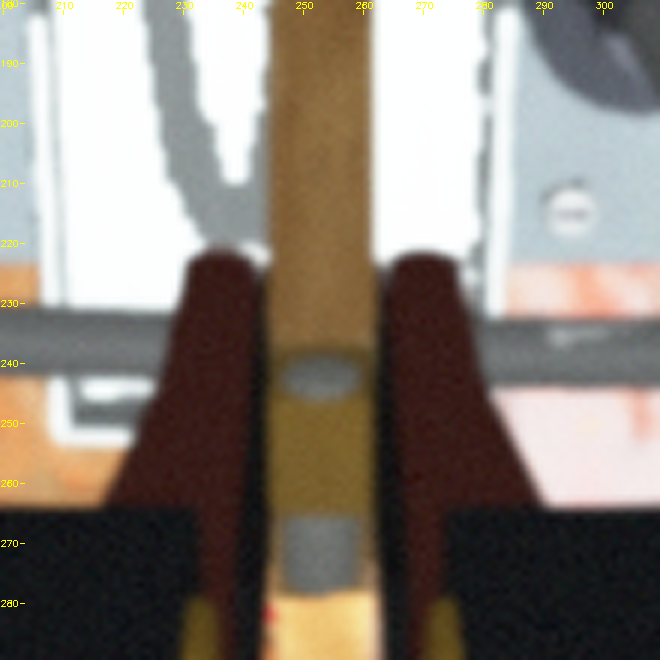

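```bash
python3 -m crank '[[[-0.0007,0,0],[0,0,0],0.006],[[0,0,0],[0,0,0],0.006],[[0,0,0],[0,0,0],0.012],[[0,0,0],[0,0,0],0.014],[[0,0,0],[0,0,0],0.018],[[0,0,0],[0,0,0],0.022],[[0,0,0],[0,0,0],0.026],[[0,0,0],[0,0,0],0.026]]'
python3 -c "
from h import *
o=st()
d=cam('wrist');crop(d['img'],200,180,310,290,6,'w17.png')
s=cam('scene');crop(s['img'],280,80,370,200,6,'s17.png')"
```

```text
t: 26.5
ee_pos: [451.2, -312.7, 119.3]
orientation: [1.27, 1.169, -1.27]
ft_force: [0.4, 0.9, 1.2]
width: 25.7
t 26.5 p [ 451.2 -312.7  119.3] f [0.4 0.9 1.2] w 25.7 q [-0.628  0.397  1.846 -0.     0.898 -0.545]
[[-0.     0.997 -0.083]
 [ 0.    -0.083 -0.997]
 [-1.    -0.    -0.   ]]
```

View pics/s17.png

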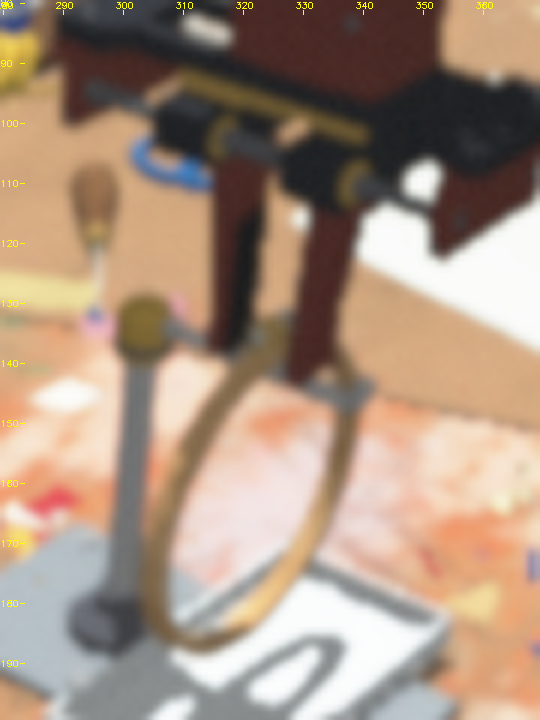

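View pics/w17.png

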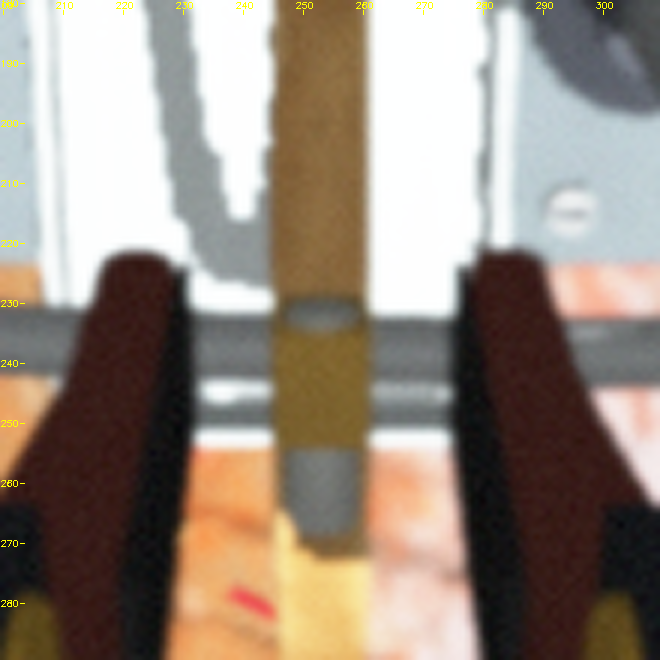

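The hoop settled onto the bar, with its block at (253,243) and clear of both fingers. Retracting straight up.

```bash
python3 -m crank '[[[-0.004,0,0],[0,0,0],0.026],[[-0.008,0,0],[0,0,0],0.026],[[-0.015,0,0],[0,0,0],0.026],[[-0.025,0,0],[0,0,0],0.026],[[-0.03,0,0],[0,0,0],0.026],[[-0.03,0,0],[0,0,0],0.026],[[-0.03,0,0],[0,0,0],0.026],[[-0.02,0,0],[0,0,0],0.026]]'
python3 -m crank '[[[0,0,-0.03],[0,0,0],0.026],[[0,0,-0.035],[0,0,0],0.026],[[0,0,-0.035],[0,0,0],0.026],[[0,0,-0.035],[0,0,0],0.026],[[0,0,-0.035],[0,0,0],0.026],[[0,0,-0.03],[0,0,0],0.026],[[0,0,0],[0,0,0],0.026],[[0,0,0],[0,0,0],0.026]]'
python3 -c "
from h import *
o=st()
t=cam('top');crop(t['img'],290,140,400,255,5,'t18.png')
s=cam('scene');crop(s['img'],250,100,380,220,6,'s18.png');cv2.imwrite('pics/s18f.png',s['img'])"
```

```text
t: 27.27
ee_pos: [451.9, -313.2, 285.3]
orientation: [1.27, 1.165, -1.269]
ft_force: [1.7, -0.1, 0.7]
width: 26.3
t: 27.93
ee_pos: [467.9, -112.2, 282.2]
orientation: [1.268, 1.169, -1.267]
ft_force: [-0.3, 0.2, 0.1]
width: 26.0
t 27.93 p [ 467.9 -112.2  282.2] f [-0.3  0.2  0.1] w 26.0 q [-0.26   0.094  1.832 -0.     1.215 -0.18 ]
[[ 0.001  0.997 -0.08 ]
 [-0.    -0.08  -0.997]
 [-1.     0.001  0.   ]]
```

View pics/s18.png

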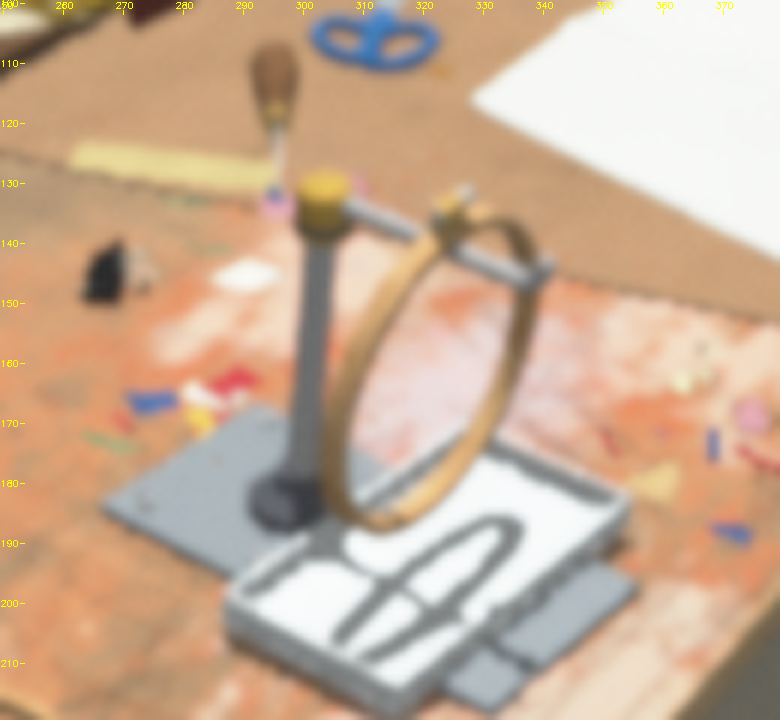

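View pics/t18.png

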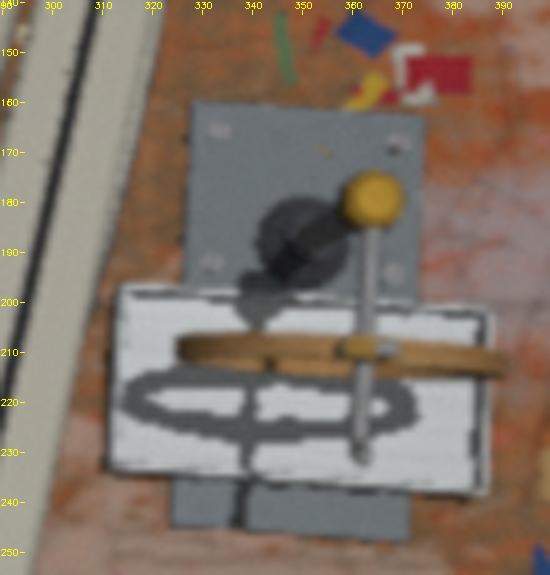

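View pics/s18f.png

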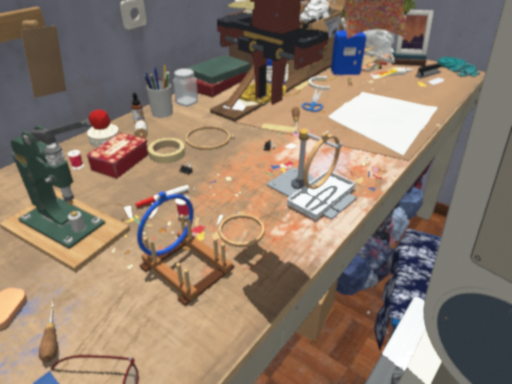

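```bash
python3 -m crank '[[[0,0,0],[0,0,0],0.026],[[0,0,0],[0,0,0],0.026],[[0,0,0],[0,0,0],0.026],[[0,0,0],[0,0,0],0.026],[[0,0,0],[0,0,0],0.026],[[0,0,0],[0,0,0],0.026],[[0,0,0],[0,0,0],0.026],[[0,0,0],[0,0,0],0.026]]'
python3 -c "
from h import *
a=cam('scene')['img'];b=cv2.imread('pics/s18f.png');t=cam('top')
print('change',np.abs(a[100:220,250:380].astype(int)-b[100:220,250:380]).mean(),np.abs(a[190:300,130:270].astype(int)-b[190:300,130:270]).mean())
h=atz(t,(364,179.5),162);p=atz(t,(361.7,230.1),168);e=p-h;print(np.arctan2(e[1],e[0])-np.pi, ctrl.get_obs()['ft_force'])
from workcell import workorder; print(workorder.close_job())"
```

```text
t: 28.7
ee_pos: [467.8, -113.4, 281.4]
orientation: [1.27, 1.169, -1.27]
ft_force: [0.5, 0.4, 0.6]
width: 25.8
change 0.6268376068376068 0.7563852813852814
-0.10154883002627457 [ 0.669  0.442 -0.021]
the job is handed in; nothing more can be done
None
```

The hook now points out over the middle of the tray, and the beech hoop hangs free on it above the tray. The blue hoop still stands in the rack. I handed the job in at about 28.8 s of the 56 s allowed.

- **First try at the hook:** it missed. The real fingertips sit about 42 mm behind the reported TCP, so the fingers passed above the bar without touching anything. I allowed for that offset in every later move, and the second try turned the hook.
- **Hook angle:** the last top view puts the bar about 0.025 rad (1.5°) off the tray's axis. Separate readings ranged from 0.02 to 0.035 rad. I judged that close enough and did not correct it.
- **Hoop:** it rests at about the middle of the bar, and no longer moved over the last 0.7 s before hand-in.
- **Forces:** the wrist force readings stayed at or below about 5 N. The peak came as the hoop was set down, and I can't tell whether the rim or the fingertips touched the bar.
- **Robot:** the gripper is about 200 mm to the side of the stand and touching nothing.

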